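# Put the watchmaker's bench away: sort, stow the tray, hang the loupe

### The job

Put the watchmaker's bench away for the night: lay every loose watch head and brass movement holder flat and right side up on the floor of the parts tray, each kind in the compartment that already holds one of its kind, and slide the tray fully home into the bay under the cabinet, flush with its front. Turn the swivel hook so that it points along the long toe of its foot, and only then hang the loupe on its arm by the wire loop. Leave the jar, the clock and the hand magnifier where they are.

Things in the scene. Friction and masses are not known exactly. Their poses are not given: they have to be found in the camera images.
- cabinet: fixed wooden cabinet, open bay at bench level for the tray, no floor. Origin on the bench, = the tray's origin when home; x into the bay. Bay 225 wide, 36 high; mouth at x -70, back wall at +73. Steel cheeks 30 tall flare from the mouth to x -100, 14 wider per side there. Roof top 48 high to x 0; drawers behind it, 94 high, their knobs reach x -12. 249 wide outside. All mm.
- tray: loose grey tray 140 (x) by 220 (y), 26 mm tall, walls 4.5, floor top 4.5 above its underside, 0.4 kg. Origin: centre of underside; x to its rear end, which enters the bay first. A divider along x (6 thick, at y = 0, 23.5 high) makes two compartments, y > 0 and y < 0, each 131 x 102. Bar pull on the front (-x). Starts askew on the bench before the bay; home has 3 mm of play behind.
- tray_pull (a point): centre of the tray's bar pull: round steel bar, 10 mm diameter, 90 mm long along the tray's y, 22 mm above the bench, 35 mm in front of the front wall (x = -105 mm in the tray's frame); stand-offs at y = +-42 mm. A finger fits between bar and wall.
- watch0: watch head without strap: round steel case 32 mm across, 11 mm tall, coloured dial on top, four lugs (40 mm over the lugs). Origin: centre of underside; z up through the dial, x along the lugs, so the case sides to grip lie across its y. 45 g. Starts in one compartment of the tray, near a rear outer corner: the watch heads go there.
- holder0: brass movement holder: block 38 x 24 mm, 15 mm tall, two raised jaws on top. Origin: centre of underside; z up, x along the 38 mm side; 24 mm wide across y. 60 g. Starts in the other compartment, near a rear outer corner: the holders go there.
- stand: fixed hook stand: green foot plate 115 x 62 mm, 10 mm thick, steel post of 12 mm diameter. Origin on the bench at the post's axis, z up. The foot's long toe, with a white line, reaches 85 mm along the stand's -x, its heel 30 mm along +x.
- hook (a joint): angle of the brass swivel hook about the post, rad: 0 = arm along the foot's toe (stand's -x), growing counter-clockwise from above; range +-3.1, starts 0.8 to 1.9, stays where left (0.04 N m friction). Level round arm, 8 mm diameter, axis 165 mm above the bench, 66 mm out from the post's axis, tip turned up to 12 mm above that axis. Swivel head 20 mm across, top 9 mm above the axis.
- hook_seat (a point): point on top of the hook's arm where a hung thing should sit, 42 mm out from the post's axis, 169 mm above the bench.
- hook_tip (a point): top of the hook's turned-up tip, 68 mm out from the post's axis, 177 mm above the bench.
- loupe: black eye loupe standing on its rim: cup 32 mm diameter (rim 37 in the lowest 4 mm), 32 tall, 45 g. Origin: centre of underside, z up. A stiff wire loop (3.6 mm wire) arches over it in its y-z plane, 30 mm wide outside, free opening 33 to 62 mm above the underside, open along x, 66 mm tall overall. Cup can be gripped from above across its y, loop between the fingers.
- loupe_loop (a point): middle of the top wire of the loupe's loop, 64 mm above the loupe's underside.
- jar: bystander: blue jar with brass cap, 42 mm diameter, 50 mm tall; origin at the centre of its underside.
- clock: bystander: red round alarm clock, 68 mm across, 76 mm tall; origin at the centre of its underside.
- magnifier: bystander: hand magnifier lying flat, 130 mm long, black handle along its -x, lens ring of 54 mm at +50 mm along x; origin on the bench.
- watch1: watch head without strap: round steel case 32 mm across, 11 mm tall, coloured dial on top, four lugs (40 mm over the lugs). Origin: centre of underside; z up through the dial, x along the lugs, so the case sides to grip lie across its y. 45 g. Starts loose on the bench; may be absent (None).
- watch2: watch head without strap: round steel case 32 mm across, 11 mm tall, coloured dial on top, four lugs (40 mm over the lugs). Origin: centre of underside; z up through the dial, x along the lugs, so the case sides to grip lie across its y. 45 g. Starts loose on the bench; may be absent (None).
- watch3: watch head without strap: round steel case 32 mm across, 11 mm tall, coloured dial on top, four lugs (40 mm over the lugs). Origin: centre of underside; z up through the dial, x along the lugs, so the case sides to grip lie across its y. 45 g. Starts loose on the bench; may be absent (None).
- holder1: brass movement holder: block 38 x 24 mm, 15 mm tall, two raised jaws on top. Origin: centre of underside; z up, x along the 38 mm side; 24 mm wide across y. 60 g. Starts loose on the bench; may be absent (None).
- holder2: brass movement holder: block 38 x 24 mm, 15 mm tall, two raised jaws on top. Origin: centre of underside; z up, x along the 38 mm side; 24 mm wide across y. 60 g. Starts loose on the bench; may be absent (None).
- holder3: brass movement holder: block 38 x 24 mm, 15 mm tall, two raised jaws on top. Origin: centre of underside; z up, x along the 38 mm side; 24 mm wide across y. 60 g. Starts loose on the bench; may be absent (None).

How it is judged:
By the outcome, as a careful person would: the job done as asked, in the order asked, and still so for the second after the job is handed in, with the robot touching nothing.
Of watch1, watch2, watch3, holder1, holder2, holder3 only 4 to 6 are there at a start; the rules pass over those that are not, and their reading is None.
At some moment in a run one of watch1, watch2, watch3, holder1, holder2, holder3 may be knocked a few centimetres aside while the robot is not near it.
It also fails if it takes over 210 s, if anything falls off the work surface, if the arm or the gripper's body presses on something with over 40 N, if the wrist force passes 120 N, or if a joint passes its speed limit or range.

### The arm

A 6-joint arm with a two-finger parallel gripper is mounted at the origin on the work surface. World frame = base frame: x ahead of the robot, y to its left, z up, the work surface at z = 0. Lengths are in m, angles in degrees, forces in N, time in s.
With the tool pointing down it reaches from about 0.3 to 0.875 m from the base axis. Payload 6.4 kg.
Tool frame: the origin (TCP) lies at the very end of the fingers, on their centre line; the grasp point (between the pads) lies 19 mm behind it; z points along the fingers, x is the direction in which the jaws open and shut, and the axes are right-handed (so a half turn about z gives the same grasp; the last joint's range is limited). The gripper opens to 85 mm and grips with 20 to 120 N. Pads are 22 mm wide; open, the fingers measure 114 mm over their backs; the gripper's body (76 mm by 85 mm) begins 54 mm behind the grasp point. The pads swing forward as they close: fully open they stand 13 mm farther back than shut.
Start: joints at [51.32, 10.359, 92.074, -0, 77.567, -11.82], TCP at [0.26, 0.513, 0.203] pointing down, gripper open.
Joint ranges: [-171.53, 171.53], [-51.25, 118.39], [17.06, 147.69], [-65.23, 245.23], [0, 150.52], [-178.68, 178.68]. Speed limits (degrees/s): [147.25, 147.25, 172.46, 180, 180, 180].

### API

Orientations are given as [roll, pitch, yaw] about the fixed x, y, z axes, in that order (R = Rz(yaw) Ry(pitch) Rx(roll)).
In Python, from cell import ctrl, camera, camera_model, models gives the robot as it stands. The module is installed in compiled form; this text tells all that it offers.
- The arm moves only by the tool send_rows, never from a script. Its argument "moves" is a list of rows, each an object with "dr": the turn, a rotation vector about the tool's x, y, z in degrees, a list of three; "delta_pos": the shift along the tool's x, y, z in mm, a list of three; "hand": the gripper command: -1 is shut, 1 is fully open, values between are in proportion. A call has 1 to 20 rows; each row shifts and turns the pose as measured when the row begins, along the tool's axes as they then stand; what a row does not reach is not made up. A row lasts 1/12 s, in which the tool goes at most 41.7 mm and 7.16 degrees, less where a joint would pass 70% of its speed; a pose out of reach is approached as far as the arm can. A call with a gripper value outside its range is refused whole. The fingers move at their own pace and stop on an object; "newtons" is the grip in N (left out, the last holds). Time passes only in rows, so rows that do not move let the fingers close. It gives the time, the measured TCP pose, the force and the opening at its end, in the units of the state.
- ctrl.read_state(): the state, without advancing time (a new reading comes with each control period).
- camera(name): name is "side" or "top" or "wrist"; returns (picture, depth): 480x640x3 uint8, red, green, blue; 480x640 float32, m along the optical axis (not along the pixel's ray), 0 where there is no reading.
- camera_model(name): a dict with "vertical_fov" (degrees; the focal length in pixels is half the picture's height over the tangent of half this angle, whatever the lens; pixels are square), "cx", "cy" (the principal point, pixels), "R" (3x3) and "t" (3): a world point X has camera coordinates R X + t. Camera axes: x right, y down, z forward; pixel columns grow to the right and rows downward; lengths in m; the calibration is good to about 2 mm. A picture is of the moment at which its call begins: read the wrist's pose just before it. camera_model takes no time and is no camera call; for the wrist camera it gives the pose at the moment of the call.
- ctrl.finish_job(): hands the job in, once; it reports no verdict.
Trained networks look in the newest picture that a camera, given by its name, has taken for a name from the list of things; names that differ only in an ending like _2 or _b are one class to them, and where a whole thing is asked for, a point or a joint stands for the part that bears it (a point fixed in the world has none). Each returns a list of dicts, best first, with "conf" (0 to 1); they miss things now and then, are a little off and sometimes report something else, mostly with a low value. They report only what shows in the picture. A call takes as long as a camera call.
- models.spot_in(camera, thing): "centre" ([x, y, z] in m, in the coordinates of the camera as it stood for that picture, good to about 4 mm: the middle of the surface that is visible of it).
- models.pinpoint(camera, thing): "centre" ([x, y, z] in m, in the coordinates of the camera as it stood for that picture, good to about 4 mm: a listed point, or the origin of a listed thing).
The state is a dict: "time_s": time; "qpos": joint angles; "qvel": joint speeds; "joint_torque": joint torques, N m; "eef_pos": TCP position; "orientation": TCP orientation; "contact_force": force on the tool from outside, world axes, zero at the start; "moment": the same for the moment, N m; "finger_gap": finger opening in m.
Only numpy, scipy, OpenCV 4.12 (cv2) and the standard library are available. Lean on these libraries where they do the work, as an engineer would, in place of code of your own. Each camera call takes 0.05 s, during which the arm holds its last target. There are 200 camera calls.

## Working session

There is one attempt and no reset: what is moved stays moved. The work goes in short steps, Python scripts to look and compute and a tool call to move; the robot and the scene stay as the last step left them, time stands still between calls to the robot, and variables do not carry over. Pictures are saved under pics/ and viewed, about 12 in all and at most 16, crops included, and the job is handed in when it is done.

Besides the shell and the picture viewer there is one more tool, called after "Emit:" as a command line: name --argument value ..., lists and objects as JSON in quotes. send_rows: Moves the arm, as the interface text tells. Its arguments: {"type":"object","properties":{"moves":{"type":"array","items":{"type":"object","properties":{"dr":{"type":"array","items":{"type":"number"}},"delta_pos":{"type":"array","items":{"type":"number"}},"hand":{"type":"number"}}}},"newtons":{"type":"number"}},"required":["moves"]}

```bash
mkdir -p pics; ls; python3 - <<'E'
from cell import ctrl,camera,camera_model,models
import cv2,numpy as np
s=ctrl.read_state();print(s['time_s'],s['eef_pos'],s['orientation'],s['finger_gap'])
for n in ['top','side']:
    p,d=camera(n);cv2.imwrite(f'pics/{n}0.png',p[:,:,::-1]);np.save(f'pics/{n}0.npy',d)
    m=camera_model(n);R=np.array(m['R']);t=np.array(m['t']);print(n,m['vertical_fov'],-R.T@t,R[2])
    for th in ['tray','tray_pull','watch0','holder0','stand','hook_seat','hook_tip','loupe','loupe_loop','cabinet','jar','clock','magnifier']:
        r=models.pinpoint(n,th)
        print(th,[(np.round(R.T@(np.array(q['centre'])-t),3).tolist(),round(q['conf'],2)) for q in r])
E
```

```text
pics
0.0 [0.25938865 0.51249741 0.20257454] [-1.79979246e+02  9.99963745e-02  6.31406681e+01] 0.08546808240609134
top 42.73831617775381 [0.36937728 0.07836522 1.45919275] [ 0.15906916 -0.00869508 -0.98722915]
tray [([0.55, 0.013, -0.0], 0.76), ([0.449, 0.023, 0.021], 0.6)]
tray_pull [([0.447, 0.022, 0.02], 0.96)]
watch0 [([0.46, 0.239, -0.001], 0.75), ([0.571, -0.058, 0.004], 0.72), ([0.471, -0.237, -0.001], 0.6), ([0.428, -0.347, -0.002], 0.54), ([0.583, 0.09, 0.004], 0.48)]
holder0 [([0.475, -0.235, 0.003], 0.62), ([0.562, 0.306, 0.163], 0.58), ([0.368, -0.235, 0.0], 0.52), ([0.414, 0.342, -0.002], 0.5), ([0.368, 0.242, -0.001], 0.43)]
stand [([0.6, 0.33, 0.001], 0.62)]
hook_seat [([0.563, 0.306, 0.163], 0.6)]
hook_tip [([0.539, 0.289, 0.176], 0.58), ([0.622, -0.317, 0.065], 0.42), ([0.76, -0.002, -0.001], 0.32)]
loupe [([0.624, -0.317, -0.002], 0.75)]
loupe_loop [([0.623, -0.316, 0.063], 0.59), ([0.412, 0.343, -0.003], 0.56)]
cabinet [([0.76, 0.002, 0.002], 0.91)]
jar [([0.717, 0.272, -0.003], 0.59), ([0.57, -0.061, 0.002], 0.34)]
clock [([0.719, 0.274, -0.004], 0.69), ([0.721, -0
[... 448 characters left out ...]
4, -0.063, 0.006], 0.62), ([0.463, 0.241, 0.0], 0.57), ([0.426, -0.348, -0.002], 0.55), ([0.541, 0.288, 0.182], 0.24)]
holder0 [([0.367, -0.237, -0.002], 0.7), ([0.58, 0.086, 0.005], 0.52), ([0.369, 0.238, 0.003], 0.47), ([0.417, 0.336, 0.0], 0.45)]
stand [([0.604, 0.32, 0.003], 0.85), ([0.416, 0.338, 0.0], 0.27)]
hook_seat [([0.58, 0.087, 0.001], 0.55), ([0.564, 0.302, 0.168], 0.42)]
hook_tip [([0.541, 0.287, 0.182], 0.45)]
loupe [([0.622, -0.317, -0.001], 0.82)]
loupe_loop [([0.624, -0.315, 0.066], 0.8)]
cabinet [([0.765, -0.003, 0.0], 0.97)]
jar [([0.719, 0.272, 0.004], 0.78), ([0.542, 0.286, 0.182], 0.61), ([0.417, 0.334, -0.001], 0.35)]
clock []
magnifier [([0.453, 0.505, -0.003], 0.5)]
```

View pics/top0.png

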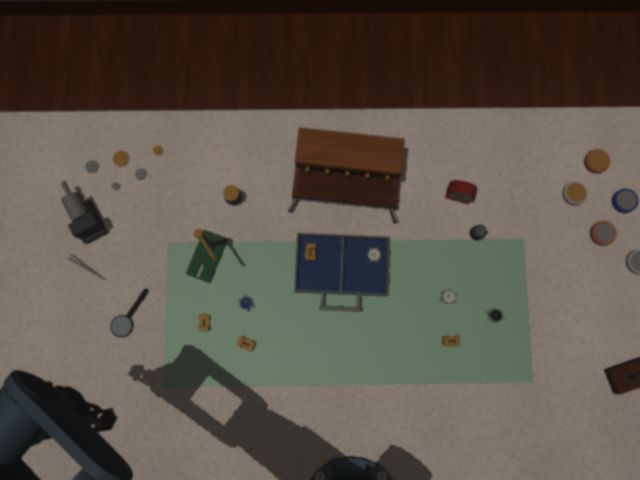

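View pics/side0.png

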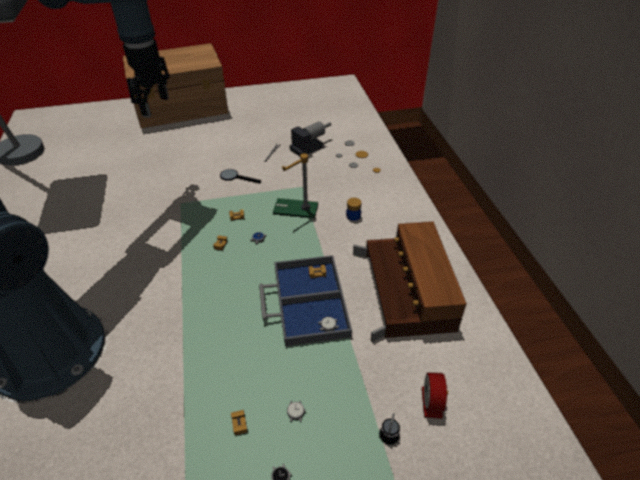

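The top picture shows six loose parts: watches at (246,302), (449,297) and (496,315), and holders at (204,322), (247,343) and (451,341). The tray holds its holder in the left (y>0) compartment and its watch in the right. The side view agrees. The hook (205,245) is off the toe, and the loupe is at (478,232).

```bash
cat > h.py <<'E'
import numpy as np,cv2
from cell import ctrl,camera,camera_model,models
def grab(n,name=None):
    m=camera_model(n);p,d=camera(n)
    R=np.array(m['R']);t=np.array(m['t']);f=240/np.tan(np.radians(m['vertical_fov']/2))
    if name: cv2.imwrite(f'pics/{name}.png',p[:,:,::-1])
    v,u=np.mgrid[:480,:640];c=np.stack([(u-m['cx'])/f*d,(v-m['cy'])/f*d,d],-1)
    W=(c-t)@R; W[d==0]=np.nan
    return p,W,(R,t,f,m['cx'],m['cy'])
def ortho(p,cal,x0,x1,y0,y1,z,mm):  # image up=+x, left=+y
    R,t,f,cx,cy=cal
    H,Wd=int((x1-x0)/mm*1000),int((y1-y0)/mm*1000)
    i,j=np.mgrid[:H,:Wd];X=np.stack([x1-i*mm/1e3,y1-j*mm/1e3,np.full(i.shape,z)],-1)
    c=X@R.T+t
    return cv2.remap(p,(c[...,0]/c[...,2]*f+cx).astype(np.float32),(c[...,1]/c[...,2]*f+cy).astype(np.float32),cv2.INTER_CUBIC)
def find(n,th,cal,fn=models.pinpoint):
    R,t=cal[:2]
    return [(R.T@(np.array(q['centre'])-t),q['conf']) for q in fn(n,th)]
def rect(xy):
    (c,s,a)=cv2.minAreaRect((xy*1000).astype(np.float32))
    return np.round(c,1),np.round(s,1),round(a,1)
def state():
    s=ctrl.read_state()
    print('t',round(s['time_s'],2),'tcp',np.round(np.array(s['eef_pos'])*1e3,1),'rpy',np.round(s['orientation'],1),'gap',round(s['finger_gap']*1e3,1),'F',np.round(s['contact_force'],1),'q6',np.round(s['qpos'],0)); return s
def go(x,y,z,yaw=None):
    "mm target, tool-frame delta; yaw mod 180 nearest"
    from scipy.spatial.transform import Rotation as Ro
    s=ctrl.read_state();R=Ro.from_euler('xyz',s['orientation'],degrees=True)
    d=R.inv().apply(np.array([x,y,z])-np.array(s['eef_pos'])*1e3)
    a=s['orientation'][2]
    if yaw is None: yaw=a
    dy=(yaw-a+90)%180-90
    r=(R.inv()*Ro.from_euler('xyz',[180,0,a+dy],degrees=True)).as_rotvec(degrees=True)
    print('delta',np.round(d,1),'dr',np.round(r,1),'q6',round(s['qpos'][5]))
E
python3 - <<'E'
from h import *
p,W,cal=grab('top')
big=ortho(p,cal,.33,.88,-.38,.40,0.0,1)
cv2.imwrite('pics/ortho.png',big[:,:,::-1])
x,y,z=W[...,0],W[...,1],W[...,2]
def R(mask,name):
    mask=cv2.morphologyEx(mask.astype(np.uint8),cv2.MORPH_OPEN,np.ones((3,3)))
    n,l,s,c=cv2.connectedComponentsWithStats(mask)
    k=1+np.argmax(s[1:,4]);print(name,rect(W[l==k][:,:2]),np.nanmedian(z[l==k]))
R((z>.04)&(z<.055)&(x>.6)&(abs(y)<.15),'roof')
R((z>.085)&(z<.105)&(x>.6)&(abs(y)<.15),'drawers')
hsv=cv2.cvtColor(p,cv2.COLOR_RGB2HSV)
R((hsv[...,0]>100)&(hsv[...,0]<130)&(hsv[...,1]>100)&(abs(x-.55)<.1)&(abs(y)<.13),'trayfloor')
R((z>.018)&(z<.03)&(abs(x-.55)<.1)&(abs(y)<.14),'trayrim')
R((hsv[...,0]>45)&(hsv[...,0]<90)&(hsv[...,2]<90)&(abs(x-.56)<.1)&(abs(y-.33)<.1)&(z<.02),'foot')
E
```

```text
roof (array([727.6,   3.9]), array([249.4,  72.8]), 83.5) 0.04716884448087552
drawers (array([803. ,  -4.7]), array([248.7,  91.3]), 83.2) 0.09301110008715484
trayfloor (array([547.5, -40.9]), array([ 96.5, 125.1]), 87.2) 0.004695787682287152
trayrim (array([475.7,  60.4]), array([ 7.1, 19. ]), 89.4) 0.02364970856316132
foot (array([565.3, 318.6]), array([102.2, 114. ]), 68.2) 0.00929948818199357
```

View pics/ortho.png

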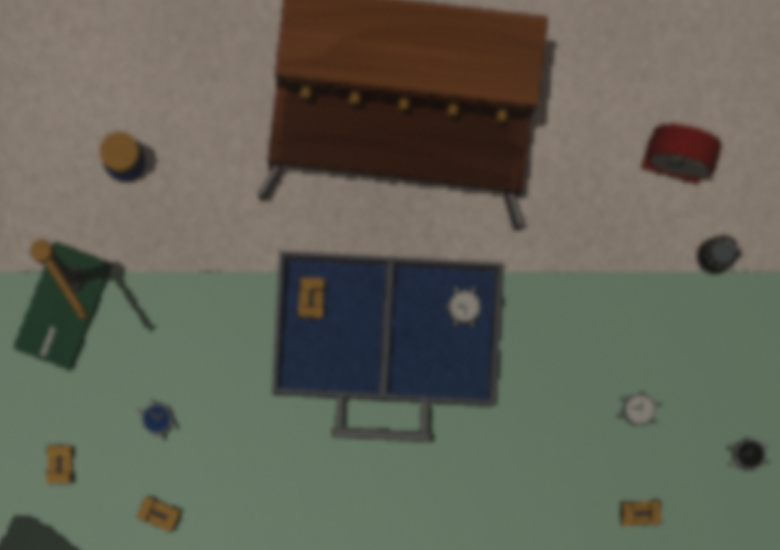

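Top ortho (1 mm/px) gives these estimates:

| Item | Position (m) | Yaw |
|---|---|---|
| Cabinet | (0.762, 0.000) | −6.3° |
| Tray | (0.548, 0.012) | −3° |
| Stand post | about (0.60, 0.325) | toe at about 160° |

I'll move over the left group.

Emit:
send_rows --moves '[{"dr": [0, 0, 7], "delta_pos": [0, 0, 0], "hand": 0.2}, {"dr": [0, 0, 7], "delta_pos": [0, 0, 0], "hand": 0.2}, {"dr": [0, 0, 7], "delta_pos": [0, 0, 0], "hand": 0.2}, {"dr": [0, 0, 7], "delta_pos": [0, 0, 0], "hand": 0.2}, {"dr": [0, 0, 7], "delta_pos": [0, 0, 0], "hand": 0.2}, {"dr": [0, 0, 7], "delta_pos": [0, 0, 0], "hand": 0.2}, {"dr": [0, 0, 7], "delta_pos": [0, 0, 0], "hand": 0.2}, {"dr": [0, 0, 7], "delta_pos": [0, 0, 0], "hand": 0.2}, {"dr": [0, 0, 7], "delta_pos": [0, 0, 0], "hand": 0.2}, {"dr": [0, 0, 0], "delta_pos": [22, 37, 0], "hand": 0.2}, {"dr": [0, 0, 0], "delta_pos": [22, 37, 0], "hand": 0.2}, {"dr": [0, 0, 0], "delta_pos": [22, 37, 0], "hand": 0.2}, {"dr": [0, 0, 0], "delta_pos": [22, 37, 0], "hand": 0.2}, {"dr": [0, 0, 0], "delta_pos": [22, 37, 0], "hand": 0.2}, {"dr": [0, 0, 0], "delta_pos": [22, 37, 0], "hand": 0.2}, {"dr": [0, 0, 0], "delta_pos": [0, 0, 0], "hand": 0.2}]'

```text
time_s: 2.78
eef_pos: [0.3833, 0.2899, 0.2032]
orientation: [-179.9, -0.1, -1.4]
contact_force: [0.4, 0.4, 0.9]
finger_gap: 0.0515
```

```bash
python3 - <<'E'
from h import *
state()
p,W,cal=grab('wrist','w1')
R,t=cal[:2];print('cam',-R.T@t,R[2])
print(np.nanmin(W[...,0]),np.nanmax(W[...,0]),np.nanmin(W[...,1]),np.nanmax(W[...,1]))
for th in ['holder0','watch0']:
    print(th,[(np.round(a,3).tolist(),round(c,2)) for a,c in find('wrist',th,cal)])
E
```

```text
t 2.78 tcp [383.3 289.9 203.2] rpy [-1.799e+02 -1.000e-01 -1.400e+00] gap 51.5 F [0.4 0.4 0.9] q6 [ 23.  -2. 105.   0.  77.  24.]
cam [0.38583801 0.36208566 0.37362126] [-0.00537    -0.28677474 -0.95798299]
0.013748416348435905 0.7449800123891103 -0.062125629924472014 0.47653297417874113
holder0 [([0.415, 0.334, 0.0], 0.93), ([0.37, 0.24, 0.001], 0.84)]
watch0 [([0.463, 0.238, -0.001], 0.72)]
```

View pics/w1.png

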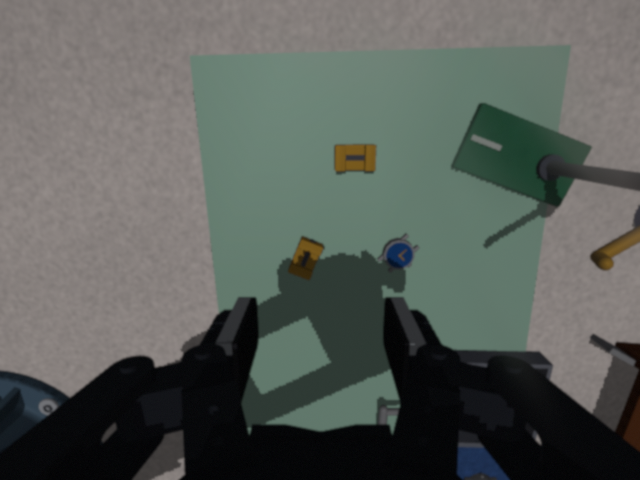

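The wrist view shows holders at (355,158) and (307,258), the blue watch at (398,253), and the foot with its white line at (487,142). Now I'll measure angles from this view.

```bash
cat >> h.py <<'E'
def blobs(p,W,zlo=.004,zhi=.022,box=None):
    hsv=cv2.cvtColor(p,cv2.COLOR_RGB2HSV).astype(int);Hh,S,V=hsv[...,0],hsv[...,1],hsv[...,2]
    z=W[...,2];b=np.ones(z.shape,bool)
    if box: b=(W[...,0]>box[0])&(W[...,0]<box[1])&(W[...,1]>box[2])&(W[...,1]<box[3])
    m=((z>zlo)&(z<zhi)&b).astype(np.uint8)
    n,l,s,c=cv2.connectedComponentsWithStats(m,connectivity=4)
    for k in range(1,n):
        P=W[l==k]
        if s[k,4]<60: continue
        r=rect(P[:,:2])
        if max(r[1])>130: continue
        q=P[:,:2]*1e3-np.array(r[0]); e,v=np.linalg.eigh(np.cov(q.T))
        a=np.degrees(np.arctan2(v[1,1],v[0,1]))%180
        w,h=r[1]; la=r[2] if w>h else r[2]+90
        print('ctr',r[0],'size',r[1],'longaxis %.0f pca %.0f (%.2f)'%(la%180,a,np.sqrt(e[1]/e[0])),'zmed %.1f max %.1f'%(np.median(P[:,2])*1e3,P[:,2].max()*1e3),'rgb',p[l==k].mean(0).round())
E
python3 - <<'E'
from h import *
p,W,cal=grab('wrist')
blobs(p,W,box=(.33,.7,.2,.42))
hsv=cv2.cvtColor(p,cv2.COLOR_RGB2HSV);z=W[...,2]
m=((z>.006)&(z<.013)&(W[...,0]>.47)&(W[...,1]>.25)).astype(np.uint8)
m=cv2.morphologyEx(m,cv2.MORPH_OPEN,np.ones((5,5)))
n,l,s,c=cv2.connectedComponentsWithStats(m);k=1+np.argmax(s[1:,4]);print('foot',rect(W[l==k][:,:2]),s[k])
pts=W[l==k];wh=p[l==k].mean(1)>140;print('line',rect(pts[wh][:,:2]),wh.sum())
po=W[(z>.03)&(z<.12)&(abs(W[...,0]-.6)<.03)&(abs(W[...,1]-.325)<.04)];print('post',np.median(po,0),len(po))
go(367,240,60,149)
E
```

```text
ctr [575.5 333.2] size [ 62.2 115.7] longaxis 159 pca 158 (1.78) zmed 9.9 max 21.8 rgb [40. 66. 52.]
ctr [418.1 336.3] size [23.9 38. ] longaxis 179 pca 179 (1.58) zmed 13.5 max 17.0 rgb [105.  82.  35.]
ctr [463.7 238.2] size [39.6 34.8] longaxis 43 pca 45 (1.10) zmed 11.0 max 13.6 rgb [40. 53. 71.]
ctr [368.3 237.8] size [39.1 24.2] longaxis 66 pca 66 (1.69) zmed 12.9 max 16.8 rgb [64. 50. 20.]
foot (array([575.5, 333.2]), array([ 62.1, 115.7]), 68.7) [ 457  111  137  102 7305]
line (array([0., 0.]), array([0., 0.]), 0.0) 0
post [0.59633875 0.32414613 0.08365423] 1283
delta [-11.8  56.6 142.8] dr [-0.2  0.  29.9] q6 25
```

Emit:
send_rows --moves '[{"dr": [0, 0, 0], "delta_pos": [-7, 26, 0], "hand": 0.2}, {"dr": [0, 0, 0], "delta_pos": [-7, 26, 0], "hand": 0.2}, {"dr": [0, 0, 5.7], "delta_pos": [0, 0, 25], "hand": 0.2}, {"dr": [0, 0, 5.7], "delta_pos": [0, 0, 35], "hand": 0.2}, {"dr": [0, 0, 5.7], "delta_pos": [0, 0, 35], "hand": 0.2}, {"dr": [0, 0, 5.7], "delta_pos": [0, 0, 35], "hand": 0.2}, {"dr": [0, 0, 0], "delta_pos": [0, 0, 25], "hand": 0.2}, {"dr": [0, 0, 0], "delta_pos": [0, 0, 0], "hand": 0.2}]'

```text
time_s: 3.65
eef_pos: [0.3623, 0.2572, 0.0467]
orientation: [-179.2, -0.3, -23.6]
contact_force: [-1.8, -0.3, 0.0]
finger_gap: 0.051
```

```bash
python3 -c "
from h import *
state();go(368.3,237.8,4,-24)"
```

```text
t 3.65 tcp [362.3 257.2  46.7] rpy [-179.2   -0.3  -23.6] gap 51.0 F [-1.8 -0.3  0. ] q6 [ 20.   6. 118.   0.  56.  43.]
delta [13.  16.  42.5] dr [-0.8 -0.3  0.4] q6 43
```

Emit:
send_rows --moves '[{"dr": [0, 0, 0], "delta_pos": [5, 6, 0], "hand": 0.2}, {"dr": [0, 0, 0], "delta_pos": [5, 6, 0], "hand": 0.2}, {"dr": [0, 0, 0], "delta_pos": [4, 6, 0], "hand": 0.2}, {"dr": [0, 0, 0], "delta_pos": [0, 0, 15], "hand": 0.2}, {"dr": [0, 0, 0], "delta_pos": [0, 0, 15], "hand": 0.2}, {"dr": [0, 0, 0], "delta_pos": [0, 0, 10], "hand": 0.2}, {"dr": [0, 0, 0], "delta_pos": [0, 0, 0], "hand": 0.2}]'

```text
time_s: 4.23
eef_pos: [0.3753, 0.2377, 0.0143]
orientation: [-178.7, -1.0, -23.0]
contact_force: [0.9, 0.2, 0.1]
finger_gap: 0.051
```

```bash
python3 -c "
from h import *
state();go(368.3,237.8,4,-24)"
```

```text
t 4.23 tcp [375.3 237.7  14.3] rpy [-178.7   -1.   -23. ] gap 51.0 F [0.9 0.2 0.1] q6 [ 17.   9. 119.   1.  50.  39.]
delta [-6.6  2.9 10.1] dr [-1.4 -1.   1. ] q6 39
```

Emit:
send_rows --newtons 40 --moves '[{"dr": [-0.7, -0.5, 0.5], "delta_pos": [-4, 2, 6], "hand": 0.2}, {"dr": [-0.7, -0.5, 0.5], "delta_pos": [-3, 1, 6], "hand": 0.2}, {"dr": [0, 0, 0], "delta_pos": [0, 0, 0], "hand": -1}, {"dr": [0, 0, 0], "delta_pos": [0, 0, 0], "hand": -1}, {"dr": [0, 0, 0], "delta_pos": [0, 0, 0], "hand": -1}, {"dr": [0, 0, 0], "delta_pos": [0, 0, 0], "hand": -1}, {"dr": [0, 0, 0], "delta_pos": [0, 0, 0], "hand": -1}]'

```text
time_s: 4.82
eef_pos: [0.3706, 0.2384, 0.0049]
orientation: [-180.0, -0.1, -24.1]
contact_force: [0.9, 1.0, 0.6]
finger_gap: -0.0004
```

```bash
python3 -c "
from h import *
state();print(np.array([[.9986,.0523],[-.0523,.9986]]).T@[-30,76]+[547.5,12])
p,W,cal=grab('top');blobs(p,W,.012,.04,(.42,.66,-.15,.17))
print(find('top','tray',cal)[:2],find('top','tray_pull',cal)[:1])
z=W[...,2];m=(z>.018)&(z<.032)&(abs(W[...,0]-.55)<.1)&(abs(W[...,1]-.01)<.14)
print(m.sum(),rect(W[m][:,:2]))
"
```

```text
t 4.82 tcp [370.6 238.4   4.9] rpy [-1.80e+02 -1.00e-01 -2.41e+01] gap -0.4 F [0.9 1.  0.6] q6 [ 17.  11. 119.  -0.  51.  41.]
[513.5672  86.3246]
ctr [571.  -62.7] size [30.3 30.2] longaxis 26 pca 150 (1.10) zmed 15.5 max 23.5 rgb [109. 106. 100.]
[(array([0.5634829 , 0.30344172, 0.16457859]), 0.62)] [(array([0.44646877, 0.02178211, 0.0199675 ]), 0.77)]
947 (array([548.8,   3.6]), array([195.8, 249.1]), 1.3)
```

The gripper shut on nothing. I'll look before doing anything else.

```bash
python3 -c "
from h import *
p,W,cal=grab('wrist','w2');blobs(p,W,box=(.3,.5,.15,.42))
for n in ['wrist','side']:
  if n=='side': p,W,cal=grab('side')
  print(n,[(np.round(a,3).tolist(),round(c,2)) for a,c in find(n,'holder0',cal)])
"
```

```text
ctr [418.2 336.2] size [24.4 38. ] longaxis 179 pca 169 (1.64) zmed 11.7 max 17.4 rgb [113.  91.  47.]
ctr [463.7 238.1] size [40.  35.2] longaxis 43 pca 41 (1.10) zmed 11.0 max 13.6 rgb [53. 67. 86.]
ctr [370.7 243.2] size [27.7 24.1] longaxis 66 pca 34 (1.19) zmed 12.1 max 17.0 rgb [89. 68. 27.]
wrist [([0.371, 0.235, 0.002], 0.78), ([0.413, 0.334, 0.002], 0.63)]
side [([0.365, -0.238, -0.0], 0.81), ([0.579, 0.086, 0.007], 0.72), ([0.367, 0.238, 0.002], 0.5), ([0.464, 0.239, 0.001], 0.47), ([0.418, 0.337, -0.002], 0.39)]
```

View pics/w2.png

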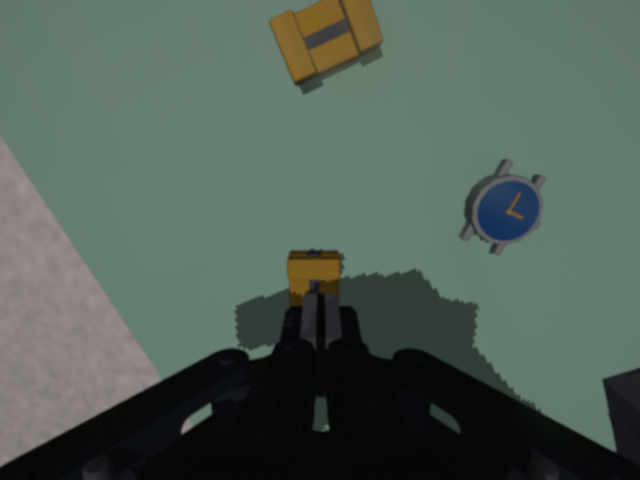

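The shut fingers (320,300) overlap the holder in the view. The depth will give their real height.

```bash
python3 -c "
from h import *
p,W,cal=grab('wrist')
for v in range(245,350,8): print(v,np.round(W[v,[296,308,314,320,326,334]]*1e3).astype(int).tolist())
p,W,cal=grab('side','s1')
R,t,f,cx,cy=cal;c=R@[.370,.238,.03]+t;u=int(c[0]/c[2]*f+cx);v=int(c[1]/c[2]*f+cy);print(u,v)
cv2.imwrite('pics/s1c.png',cv2.resize(p[v-60:v+50,u-70:u+70,::-1],None,fx=5,fy=5,interpolation=2))
"
```

```text
245 [[369, 260, 0], [374, 258, 1], [377, 257, 0], [380, 256, 2], [382, 255, 1], [386, 253, 1]]
253 [[368, 258, 7], [374, 257, 8], [376, 255, 7], [379, 254, 9], [381, 253, 7], [385, 251, 6]]
261 [[369, 257, 15], [373, 255, 14], [376, 254, 15], [378, 253, 14], [381, 252, 15], [384, 250, 14]]
269 [[367, 254, 16], [372, 251, 15], [374, 251, 15], [377, 250, 16], [379, 248, 15], [382, 247, 15]]
277 [[365, 250, 15], [370, 248, 14], [373, 247, 15], [375, 246, 16], [377, 245, 14], [381, 243, 14]]
285 [[362, 245, 9], [367, 242, 8], [370, 241, 9], [372, 239, 8], [375, 238, 8], [378, 237, 7]]
293 [[360, 241, 8], [365, 238, 8], [368, 237, 8], [370, 235, 7], [373, 235, 8], [377, 233, 8]]
301 [[358, 237, 8], [372, 249, 44], [374, 248, 44], [376, 247, 44], [378, 247, 44], [381, 245, 43]]
309 [[366, 248, 42], [372, 249, 49], [374, 248, 50], [376, 247, 50], [378, 247, 51], [380, 245, 50]]
317 [[366, 248, 50], [372, 249, 57], [374, 248, 56], [376, 248, 57], [378, 246, 56], [380, 245, 56]]
325 [[366, 247, 54], [372, 249, 62], [374, 248, 62], [376, 247, 62], [377, 246, 62], [380, 245, 61]]
333 [[367, 247, 60], [372, 249, 67], [374, 248, 67], [376, 247, 67], [377, 247, 67], [380, 246, 68]]
341 [[370, 252, 76], [373, 250, 74], [374, 248, 71], [375, 247, 71], [377, 245, 69], [380, 247, 74]]
349 [[370, 252, 79], [373, 250, 78], [372, 244, 70], [374, 243, 69], [376, 243, 71], [380, 247, 78]]
219 235
```

View pics/s1c.png

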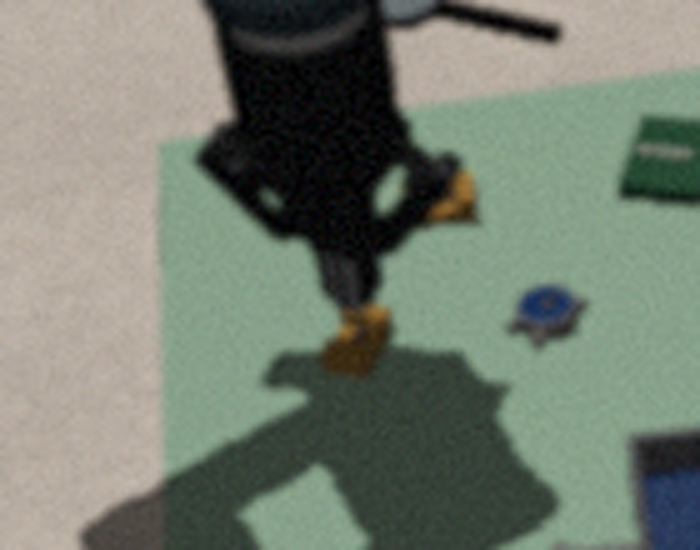

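```bash
python3 -c "
from h import *
state()
for n in ['side','top','wrist']:
  p,W,cal=grab(n)
  m=(abs(W[...,0]-.372)<.05)&(abs(W[...,1]-.24)<.05)&(W[...,2]>.022)&(W[...,2]<.075)
  P=W[m]
  if len(P)==0: print(n,'none');continue
  for lo in range(22,75,5):
    q=P[(P[:,2]*1e3>=lo)&(P[:,2]*1e3<lo+5)]
    if len(q): print(n,lo,len(q),np.round(q.mean(0)*1e3),np.round(np.ptp(q,0)*1e3))
  print(-cal[0].T@cal[1])
"
```

```text
t 5.27 tcp [370.4 238.3   4.7] rpy [-1.80e+02 -1.00e-01 -2.41e+01] gap 0.3 F [ 0.4 -0.5 -0. ] q6 [ 17.  11. 119.  -0.  50.  41.]
side 32 4 [366. 231.  36.] [12.  5.  2.]
side 37 17 [371. 231.  40.] [26. 14.  5.]
side 42 13 [371. 232.  44.] [27. 14.  5.]
side 47 20 [373. 231.  49.] [29. 14.  5.]
side 52 22 [370. 231.  54.] [29. 15.  5.]
side 57 19 [373. 230.  60.] [27. 14.  4.]
side 62 17 [371. 230.  64.] [28. 12.  4.]
side 67 18 [370. 229.  69.] [21. 10.  4.]
side 72 8 [367. 231.  74.] [23. 10.  3.]
[ 0.42651701 -0.67147454  0.83737276]
top none
wrist 32 27 [375. 247.  37.] [12.  6.  1.]
wrist 37 266 [375. 246.  40.] [23. 12.  5.]
wrist 42 410 [375. 245.  45.] [25. 13.  5.]
wrist 47 461 [375. 245.  50.] [25. 13.  5.]
wrist 52 494 [375. 245.  54.] [25. 13.  5.]
wrist 57 568 [375. 245.  60.] [25. 13.  5.]
wrist 62 390 [376. 246.  64.] [25. 12.  5.]
wrist 67 946 [373. 241.  70.] [21. 26.  5.]
wrist 72 275 [376. 247.  74.] [37. 18.  3.]
[0.40124819 0.30443397 0.1750399 ]
```

Both cameras put the shut fingertips at z≈36 mm, while the state reports the TCP at 4.7 mm. So the reported TCP z reads about 31 mm low along the tool, with lateral agreement. I'll act on the cameras' measurement, descending gently and checking force.

Emit:
send_rows --newtons 40 --moves '[{"dr": [0, 0, 0], "delta_pos": [0, 0, 0], "hand": 0.2}, {"dr": [0, 0, 0], "delta_pos": [0, 0, 0], "hand": 0.2}, {"dr": [0, 0, 0], "delta_pos": [-1, 0, 0], "hand": 0.2}, {"dr": [0, 0, 0], "delta_pos": [-1, 0, 0], "hand": 0.2}, {"dr": [0, 0, 0], "delta_pos": [0, 0, 8], "hand": 0.2}, {"dr": [0, 0, 0], "delta_pos": [0, 0, 8], "hand": 0.2}, {"dr": [0, 0, 0], "delta_pos": [0, 0, 8], "hand": 0.2}, {"dr": [0, 0, 0], "delta_pos": [0, 0, 5], "hand": 0.2}, {"dr": [0, 0, 0], "delta_pos": [0, 0, 0], "hand": 0.2}]'

```text
time_s: 6.17
eef_pos: [0.3683, 0.2392, -0.0275]
orientation: [-180.0, -0.1, -24.1]
contact_force: [-0.0, -0.3, -0.6]
finger_gap: 0.0508
```

```bash
python3 -c "
from h import *
state()
p,W,cal=grab('side')
m=(abs(W[...,0]-.372)<.06)&(abs(W[...,1]-.235)<.05)&(W[...,2]>.018)&(W[...,2]<.06)
P=W[m];print(len(P),np.round(np.percentile(P[:,2]*1e3,[0,2,5,10])))
"
```

```text
t 6.17 tcp [368.3 239.2 -27.5] rpy [-1.80e+02 -1.00e-01 -2.41e+01] gap 50.8 F [-0.  -0.3 -0.6] q6 [ 17.  15. 119.  -0.  46.  42.]
284 [18. 19. 22. 24.]
```

A reported z of −27.5 with no contact confirms the bias. Closing now.

Emit:
send_rows --newtons 40 --moves '[{"dr": [0, 0, 0], "delta_pos": [0, 0, 0], "hand": -1}, {"dr": [0, 0, 0], "delta_pos": [0, 0, 0], "hand": -1}, {"dr": [0, 0, 0], "delta_pos": [0, 0, 0], "hand": -1}, {"dr": [0, 0, 0], "delta_pos": [0, 0, 0], "hand": -1}, {"dr": [0, 0, 0], "delta_pos": [0, 0, -10], "hand": -1}, {"dr": [0, 0, 0], "delta_pos": [0, 0, -25], "hand": -1}, {"dr": [0, 0, 0], "delta_pos": [0, 0, -25], "hand": -1}, {"dr": [0, 0, 0], "delta_pos": [0, 0, -15], "hand": -1}, {"dr": [0, 0, 0], "delta_pos": [0, 0, 0], "hand": -1}]'

```text
time_s: 6.97
eef_pos: [0.3671, 0.2389, 0.0524]
orientation: [179.9, 0.0, -24.1]
contact_force: [-0.2, 0.3, -0.2]
finger_gap: 0.023
```

```bash
python3 -c "
from h import *
state();go(513.6,86.3,60,-3);go(513.6,86.3,60,-93)"
```

```text
t 6.97 tcp [367.1 238.9  52.4] rpy [179.9   0.  -24.1] gap 23.0 F [-0.2  0.3 -0.2] q6 [ 17.   5. 118.  -0.  57.  42.]
delta [196.   79.4  -7.5] dr [  0.1   0.  -21.1] q6 42
delta [196.   79.4  -7.5] dr [ 0.1 -0.  68.9] q6 42
```

Emit:
send_rows --moves '[{"dr": [0, 0, -7], "delta_pos": [0, 0, 0], "hand": -1}, {"dr": [0, 0, -7], "delta_pos": [0, 0, 0], "hand": -1}, {"dr": [0, 0, -7], "delta_pos": [0, 0, 0], "hand": -1}, {"dr": [0, 0, 0], "delta_pos": [26, 24, 0], "hand": -1}, {"dr": [0, 0, 0], "delta_pos": [26, 24, 0], "hand": -1}, {"dr": [0, 0, 0], "delta_pos": [26, 24, 0], "hand": -1}, {"dr": [0, 0, 0], "delta_pos": [26, 24, 0], "hand": -1}, {"dr": [0, 0, 0], "delta_pos": [26, 24, 0], "hand": -1}, {"dr": [0, 0, 0], "delta_pos": [26, 24, 0], "hand": -1}, {"dr": [0, 0, 0], "delta_pos": [0, 0, 10], "hand": -1}, {"dr": [0, 0, 0], "delta_pos": [0, 0, 10], "hand": -1}, {"dr": [0, 0, 0], "delta_pos": [0, 0, 0], "hand": -1}]'

```text
time_s: 7.97
eef_pos: [0.5232, 0.0829, 0.0311]
orientation: [-180.0, -0.3, -1.9]
contact_force: [-0.7, -0.6, -1.7]
finger_gap: 0.0229
```

```bash
python3 -c "
from h import *
state();go(513.6,86.3,-22,-3)
p,W,cal=grab('wrist','w3')
blobs(p,W,.009,.022,(.45,.65,-.12,.14))
hsv=cv2.cvtColor(p,cv2.COLOR_RGB2HSV)
m=((hsv[...,0]>100)&(hsv[...,0]<130)&(hsv[...,1]>90)&(W[...,2]<.012)&(W[...,0]>.45)&(W[...,0]<.65)&(abs(W[...,1])<.14))
print('floor',rect(W[m][:,:2]),m.sum())
"
```

```text
t 7.97 tcp [523.2  82.9  31.1] rpy [-180.    -0.3   -1.9] gap 22.9 F [-0.7 -0.6 -1.7] q6 [ -4.  17. 106.   0.  56.  -2.]
delta [-9.9 -3.1 53. ] dr [-0.  -0.3  1.1] q6 -2
ctr [490.2  89.8] size [56.1  0.6] longaxis 87 pca 87 (154.46) zmed 15.9 max 22.0 rgb [28. 29. 33.]
ctr [620.2  66.4] size [90.5  2. ] longaxis 87 pca 87 (81.28) zmed 15.7 max 22.0 rgb [40. 39. 43.]
ctr [582.2  85.6] size [24.9 39.3] longaxis 176 pca 176 (1.63) zmed 16.8 max 21.5 rgb [119.  92.  43.]
ctr [469.2  61.4] size [ 1.7 28.2] longaxis 177 pca 176 (23.90) zmed 21.2 max 22.0 rgb [53. 55. 56.]
ctr [522.1  15.7] size [ 2.7 37.9] longaxis 177 pca 177 (26.58) zmed 15.9 max 22.0 rgb [32. 33. 36.]
ctr [615.6 -13.5] size [11.9  1.4] longaxis 86 pca 87 (9.96) zmed 15.7 max 21.8 rgb [28. 28. 31.]
floor (array([552.6,  23.9]), array([176.5, 130.9]), 86.8) 22035
```

View pics/w3.png

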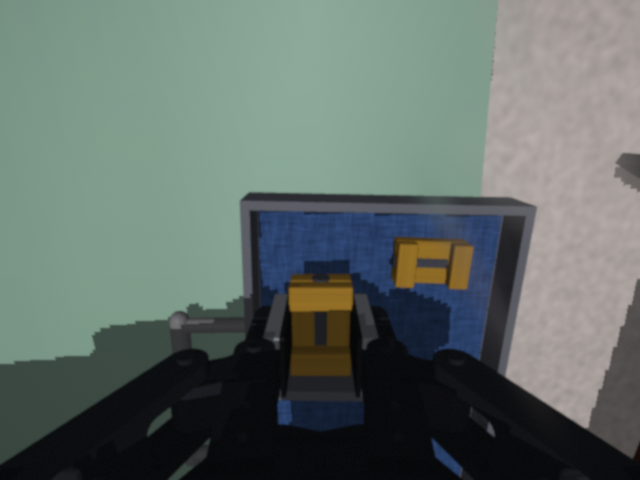

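Emit:
send_rows --moves '[{"dr": [0, 0, 0.5], "delta_pos": [0, -3, 12], "hand": -1}, {"dr": [0, 0, 0.5], "delta_pos": [0, -3, 15], "hand": -1}, {"dr": [0, 0, 0], "delta_pos": [0, 0, 15], "hand": -1}, {"dr": [0, 0, 0], "delta_pos": [0, 0, 7], "hand": -1}, {"dr": [0, 0, 0], "delta_pos": [0, 0, 1], "hand": -1}, {"dr": [0, 0, 0], "delta_pos": [0, 0, 0], "hand": -1}]'

```text
time_s: 8.52
eef_pos: [0.5186, 0.0956, -0.0224]
orientation: [-179.9, -0.1, -2.6]
contact_force: [0.0, -0.2, -1.2]
finger_gap: 0.0232
```

```bash
python3 -c "
from h import *
state();go(523.9,91,-22,-3)
"
```

```text
t 8.52 tcp [518.6  95.6 -22.4] rpy [-1.799e+02 -1.000e-01 -2.600e+00] gap 23.2 F [ 0.  -0.2 -1.2] q6 [ -3.  23. 107.   0.  50.   0.]
delta [ 5.5  4.3 -0.4] dr [-0.1 -0.1  0.4] q6 0
```

Emit:
send_rows --moves '[{"dr": [0, 0, 0], "delta_pos": [3, 2, 0], "hand": -1}, {"dr": [0, 0, 0], "delta_pos": [2, 2, 0], "hand": -1}, {"dr": [0, 0, 0], "delta_pos": [0, 0, 0], "hand": -0.25}, {"dr": [0, 0, 0], "delta_pos": [0, 0, 0], "hand": -0.25}, {"dr": [0, 0, 0], "delta_pos": [0, 0, 0], "hand": -0.25}, {"dr": [0, 0, 0], "delta_pos": [0, 0, -25], "hand": -0.25}, {"dr": [0, 0, 0], "delta_pos": [0, 0, -30], "hand": -0.25}, {"dr": [0, 0, 0], "delta_pos": [0, 0, -25], "hand": 0.2}, {"dr": [0, 0, 0], "delta_pos": [-17, -34, 0], "hand": 0.2}, {"dr": [0, 0, 0], "delta_pos": [-17, -34, 0], "hand": 0.2}, {"dr": [0, 0, 0], "delta_pos": [-17, -34, 0], "hand": 0.2}, {"dr": [0, 0, 0], "delta_pos": [-17, -34, 0], "hand": 0.2}, {"dr": [0, 0, 0], "delta_pos": [-17, -34, 0], "hand": 0.2}, {"dr": [0, 0, 0], "delta_pos": [-17, -34, 0], "hand": 0.2}, {"dr": [0, 0, 0], "delta_pos": [-17, -34, 0], "hand": 0.2}, {"dr": [0, 0, -7.1], "delta_pos": [0, 0, 0], "hand": 0.2}, {"dr": [0, 0, -7.1], "delta_pos": [0, 0, 0], "hand": 0.2}, {"dr": [0, 0, -7.1], "delta_pos": [0, 0, 0], "hand": 0.2}, {"dr": [0, 0, -7.1], "delta_pos": [0, 0, 0], "hand": 0.2}, {"dr": [0, 0, -7.1], "delta_pos": [0, 0, 0], "hand": 0.2}]'

```text
time_s: 10.18
eef_pos: [0.4194, 0.3471, 0.0724]
orientation: [179.6, -1.4, 32.5]
contact_force: [-0.2, 0.1, 0.0]
finger_gap: 0.0515
```

```bash
python3 -c "
from h import *
state();go(418,336,-27,89)
p,W,cal=grab('top');blobs(p,W,.01,.021,(.48,.62,.02,.14))
"
```

```text
t 10.18 tcp [419.4 347.1  72.4] rpy [179.6  -1.4  32.5] gap 51.5 F [-0.2  0.1  0. ] q6 [ 27.  15. 104.  -0.  60.  -5.]
delta [-9.7  8.  99.2] dr [  1.1  -1.1 -56.5] q6 -5
ctr [579.1  88.8] size [23.9 38. ] longaxis 179 pca 170 (1.69) zmed 16.1 max 20.6 rgb [99. 75. 43.]
ctr [521.9  94. ] size [37.8 28.5] longaxis 89 pca 87 (1.51) zmed 15.2 max 20.9 rgb [96. 74. 44.]
```

Emit:
send_rows --moves '[{"dr": [0, 0, -7.1], "delta_pos": [0, 0, 0], "hand": 0.2}, {"dr": [0, 0, -7.1], "delta_pos": [0, 0, 0], "hand": 0.2}, {"dr": [0, 0, -7.1], "delta_pos": [0, 0, 0], "hand": 0.2}, {"dr": [0, 0, -7.1], "delta_pos": [0, 0, 0], "hand": 0.2}, {"dr": [0, 0, -7.1], "delta_pos": [0, 0, 0], "hand": 0.2}, {"dr": [0, 0, -7.1], "delta_pos": [0, 0, 0], "hand": 0.2}, {"dr": [0, 0, -7.1], "delta_pos": [0, 0, 0], "hand": 0.2}, {"dr": [1, -1, -6], "delta_pos": [0, 0, 0], "hand": 0.2}, {"dr": [0, 0, 0], "delta_pos": [-4, -1, 15], "hand": 0.2}, {"dr": [0, 0, 0], "delta_pos": [-4, 0, 20], "hand": 0.2}, {"dr": [0, 0, 0], "delta_pos": [-3, 0, 20], "hand": 0.2}, {"dr": [0, 0, 0], "delta_pos": [0, 0, 10], "hand": 0.2}, {"dr": [0, 0, 0], "delta_pos": [0, 0, 0], "hand": 0.2}, {"dr": [0, 0, 0], "delta_pos": [0, 0, 0], "hand": 0.2}]'

```text
time_s: 11.4
eef_pos: [0.4243, 0.3361, 0.0116]
orientation: [179.1, 0.2, 87.8]
contact_force: [-1.0, -0.3, -0.0]
finger_gap: 0.0511
```

```bash
python3 -c "
from h import *
state();go(418,336,-27,89)
p,W,cal=grab('wrist');blobs(p,W,box=(.33,.5,.2,.42));print([(a.round(3),c) for a,c in find('wrist','holder0',cal)])
"
```

```text
t 11.4 tcp [424.3 336.1  11.6] rpy [179.1   0.2  87.8] gap 51.1 F [-1.  -0.3 -0. ] q6 [ 26.  20. 105.  -1.  54. -61.]
delta [-0.2 -6.9 38.5] dr [ 0.9  0.2 -1.2] q6 -61
ctr [418.  336.2] size [23.9 38.6] longaxis 179 pca 179 (1.74) zmed 13.5 max 16.9 rgb [79. 61. 23.]
ctr [454.8 239.4] size [40.2 25.2] longaxis 82 pca 75 (1.77) zmed 10.6 max 13.2 rgb [27. 34. 44.]
[(array([ 0.414,  0.334, -0.   ]), 0.93)]
```

Emit:
send_rows --newtons 40 --moves '[{"dr": [0.5, 0, -0.6], "delta_pos": [0, -4, 8], "hand": 0.2}, {"dr": [0.5, 0, -0.6], "delta_pos": [0, -3, 12], "hand": 0.2}, {"dr": [0, 0, 0], "delta_pos": [0, 0, 12], "hand": 0.2}, {"dr": [0, 0, 0], "delta_pos": [0, 0, 5], "hand": 0.2}, {"dr": [0, 0, 0], "delta_pos": [0, 0, 0], "hand": 0.2}, {"dr": [0, 0, 0], "delta_pos": [0, 0, 0], "hand": -1}, {"dr": [0, 0, 0], "delta_pos": [0, 0, 0], "hand": -1}, {"dr": [0, 0, 0], "delta_pos": [0, 0, 0], "hand": -1}, {"dr": [0, 0, 0], "delta_pos": [0, 0, 0], "hand": -1}]'

```text
time_s: 12.25
eef_pos: [0.4192, 0.3383, -0.026]
orientation: [179.9, 0.0, 89.1]
contact_force: [0.1, 0.7, -0.5]
finger_gap: 0.0229
```

```bash
python3 -c "
from h import *
state();go(521.3,45.8,60,-3)
"
```

```text
t 12.25 tcp [419.2 338.3 -26. ] rpy [179.9   0.   89.1] gap 22.9 F [ 0.1  0.7 -0.5] q6 [ 26.  24. 105.  -0.  51. -63.]
delta [-290.9  106.7  -85.8] dr [  0.1   0.1 -87.9] q6 -63
```

Emit:
send_rows --moves '[{"dr": [0, 0, 0], "delta_pos": [0, 0, -25], "hand": -1}, {"dr": [0, 0, 0], "delta_pos": [0, 0, -30], "hand": -1}, {"dr": [0, 0, 0], "delta_pos": [-10, 4, -25], "hand": -1}, {"dr": [0, 0, 0], "delta_pos": [-35, 13, 0], "hand": -1}, {"dr": [0, 0, 0], "delta_pos": [-35, 13, 0], "hand": -1}, {"dr": [0, 0, 0], "delta_pos": [-35, 13, 0], "hand": -1}, {"dr": [0, 0, 0], "delta_pos": [-35, 13, 0], "hand": -1}, {"dr": [0, 0, 0], "delta_pos": [-35, 13, 0], "hand": -1}, {"dr": [0, 0, 0], "delta_pos": [-35, 13, 0], "hand": -1}, {"dr": [0, 0, 0], "delta_pos": [-35, 13, 0], "hand": -1}, {"dr": [0, 0, 0], "delta_pos": [-35, 13, 0], "hand": -1}, {"dr": [0, 0, 7.1], "delta_pos": [0, 0, 0], "hand": -1}, {"dr": [0, 0, 7.1], "delta_pos": [0, 0, 0], "hand": -1}, {"dr": [0, 0, 7.1], "delta_pos": [0, 0, 0], "hand": -1}, {"dr": [0, 0, 7.1], "delta_pos": [0, 0, 0], "hand": -1}, {"dr": [0, 0, 7.1], "delta_pos": [0, 0, 0], "hand": -1}, {"dr": [0, 0, 7.1], "delta_pos": [0, 0, 0], "hand": -1}, {"dr": [0, 0, 7.1], "delta_pos": [0, 0, 0], "hand": -1}, {"dr": [0, 0, 7.1], "delta_pos": [0, 0, 0], "hand": -1}, {"dr": [0, 0, 7.1], "delta_pos": [0, 0, 0], "hand": -1}]'

```text
time_s: 13.92
eef_pos: [0.5326, 0.0295, 0.066]
orientation: [179.4, -0.9, 25.1]
contact_force: [0.6, -0.5, -0.8]
finger_gap: 0.023
```

```bash
python3 -c "
from h import *
state();go(521.3,45.8,-21,-3)
"
```

```text
t 13.92 tcp [532.6  29.5  66. ] rpy [179.4  -0.9  25.1] gap 23.0 F [ 0.6 -0.5 -0.8] q6 [-10.  14. 105.   0.  60. -35.]
delta [ -4.7 -20.4  86.7] dr [ 0.4 -1.1 28.1] q6 -35
```

Emit:
send_rows --moves '[{"dr": [0, 0, 7], "delta_pos": [0, 0, 0], "hand": -1}, {"dr": [0, 0, 7], "delta_pos": [0, 0, 0], "hand": -1}, {"dr": [0, 0, 7], "delta_pos": [0, 0, 0], "hand": -1}, {"dr": [0.4, -1, 7], "delta_pos": [0, 0, 0], "hand": -1}, {"dr": [0, 0, 0], "delta_pos": [-4, -5, 10], "hand": -1}, {"dr": [0, 0, 0], "delta_pos": [-4, -5, 10], "hand": -1}, {"dr": [0, 0, 0], "delta_pos": [-4, -5, 10], "hand": -1}, {"dr": [0, 0, 0], "delta_pos": [0, 0, 10], "hand": -1}, {"dr": [0, 0, 0], "delta_pos": [0, 0, 0], "hand": -1}, {"dr": [0, 0, 0], "delta_pos": [0, 0, 0], "hand": -1}]'

```text
time_s: 14.75
eef_pos: [0.519, 0.0477, 0.0221]
orientation: [-179.8, -0.2, -3.0]
contact_force: [0.1, 0.4, -1.4]
finger_gap: 0.0227
```

```bash
python3 -c "
from h import *
state();go(521.3,45.8,-21,-3)
"
```

```text
t 14.75 tcp [519.   47.7  22.1] rpy [-179.8   -0.2   -3. ] gap 22.7 F [ 0.1  0.4 -1.4] q6 [ -8.  17. 107.   0.  55.  -5.]
delta [ 2.3  1.9 43.1] dr [-0.2 -0.2  0. ] q6 -5
```

Emit:
send_rows --moves '[{"dr": [0, 0, 0], "delta_pos": [1, 1, 12], "hand": -1}, {"dr": [0, 0, 0], "delta_pos": [1, 1, 15], "hand": -1}, {"dr": [0, 0, 0], "delta_pos": [0, 0, 12], "hand": -1}, {"dr": [0, 0, 0], "delta_pos": [0, 0, 4], "hand": -1}, {"dr": [0, 0, 0], "delta_pos": [0, 0, 0], "hand": -1}, {"dr": [0, 0, 0], "delta_pos": [0, 0, 0], "hand": -0.25}, {"dr": [0, 0, 0], "delta_pos": [0, 0, 0], "hand": -0.25}, {"dr": [0, 0, 0], "delta_pos": [0, 0, 0], "hand": -0.25}, {"dr": [0, 0, 0], "delta_pos": [0, 0, -25], "hand": -0.25}, {"dr": [0, 0, 0], "delta_pos": [0, 0, -30], "hand": -0.25}, {"dr": [0, 0, 0], "delta_pos": [0, 0, -25], "hand": 0.2}, {"dr": [0, 0, 0], "delta_pos": [-15, 33, 0], "hand": 0.2}, {"dr": [0, 0, 0], "delta_pos": [-15, 33, 0], "hand": 0.2}, {"dr": [0, 0, 0], "delta_pos": [-15, 33, 0], "hand": 0.2}, {"dr": [0, 0, 0], "delta_pos": [-15, 33, 0], "hand": 0.2}, {"dr": [0, 0, 0], "delta_pos": [-15, 33, 0], "hand": 0.2}, {"dr": [0, 0, 0], "delta_pos": [-15, 33, 0], "hand": 0.2}, {"dr": [0, 0, 0], "delta_pos": [-15, 33, 0], "hand": 0.2}, {"dr": [0, 0, 0], "delta_pos": [-15, 33, 0], "hand": 0.2}, {"dr": [0, 0, 0], "delta_pos": [-15, 33, 0], "hand": 0.2}]'

```text
time_s: 16.42
eef_pos: [0.3755, -0.2547, 0.0618]
orientation: [179.9, -1.0, -1.9]
contact_force: [0.7, -0.2, -0.9]
finger_gap: 0.0511
```

```bash
python3 -c "
from h import *
state();go(367,-241,-27,0)
p,W,cal=grab('wrist');blobs(p,W,box=(.3,.55,-.45,-.15))
p,W,cal=grab('top');blobs(p,W,.01,.021,(.48,.62,-.1,.14));blobs(p,W,.003,.021,(.32,.55,-.45,-.15));
"
```

```text
t 16.42 tcp [ 375.5 -254.7   61.8] rpy [179.9  -1.   -1.9] gap 51.1 F [ 0.7 -0.2 -0.9] q6 [-50.   5. 116.   1.  58. -48.]
delta [-10.4 -13.6  88.6] dr [ 0.2 -1.  -1.9] q6 -48
ctr [ 473.4 -241.1] size [40.1 35.2] longaxis 79 pca 83 (1.11) zmed 10.9 max 13.5 rgb [132. 136. 133.]
ctr [ 368.9 -241.8] size [24.  38.8] longaxis 93 pca 93 (1.68) zmed 13.6 max 16.9 rgb [74. 57. 24.]
ctr [ 417.8 -351. ] size [13.6 40. ] longaxis 105 pca 100 (2.68) zmed 10.9 max 13.1 rgb [26. 27. 28.]
ctr [578.1  88.4] size [26.  40.7] longaxis 176 pca 170 (1.80) zmed 16.2 max 20.9 rgb [95. 72. 42.]
ctr [570.7 -61.9] size [30.7 31.3] longaxis 152 pca 59 (1.04) zmed 15.2 max 20.7 rgb [111. 108. 101.]
ctr [523.1  93.7] size [39.3 29. ] longaxis 84 pca 76 (1.58) zmed 15.2 max 20.9 rgb [93. 72. 43.]
ctr [521.3  48.9] size [42.7 24.3] longaxis 88 pca 89 (1.59) zmed 15.1 max 21.0 rgb [92. 70. 42.]
ctr [ 470.6 -238.8] size [36.1 35.5] longaxis 90 pca 56 (1.04) zmed 9.7 max 18.3 rgb [112. 112. 101.]
ctr [ 367.3 -237.1] size [27.3 40.4] longaxis 102 pca 105 (1.66) zmed 11.1 max 20.5 rgb [64. 53. 33.]
```

Emit:
send_rows --moves '[{"dr": [0, -1, -2], "delta_pos": [-2, -4, 10], "hand": 0.2}, {"dr": [0, 0, -2], "delta_pos": [-2, -4, 15], "hand": 0.2}, {"dr": [0, 0, -1], "delta_pos": [-2, -4, 15], "hand": 0.2}, {"dr": [0, 0, 0], "delta_pos": [0, 0, 10], "hand": 0.2}, {"dr": [0, 0, 0], "delta_pos": [0, 0, 0], "hand": 0.2}, {"dr": [0, 0, 0], "delta_pos": [0, 0, 0], "hand": 0.2}]'

```text
time_s: 17.02
eef_pos: [0.3695, -0.2429, 0.008]
orientation: [179.7, 0.2, 3.5]
contact_force: [0.3, -0.8, -0.6]
finger_gap: 0.0511
```

```bash
python3 -c "
from h import *
state();go(368.9,-241.8,-27,3)
"
```

```text
t 17.02 tcp [ 369.5 -242.9    8. ] rpy [179.7   0.2   3.5] gap 51.1 F [ 0.3 -0.8 -0.6] q6 [-49.  10. 118.  -0.  51. -52.]
delta [-0.4 -1.3 35. ] dr [0.3 0.2 0.5] q6 -52
```

Emit:
send_rows --newtons 40 --moves '[{"dr": [0, 0, 0], "delta_pos": [0, -1, 10], "hand": 0.2}, {"dr": [0, 0, 0], "delta_pos": [0, 0, 12], "hand": 0.2}, {"dr": [0, 0, 0], "delta_pos": [0, 0, 9], "hand": 0.2}, {"dr": [0, 0, 0], "delta_pos": [0, 0, 2], "hand": 0.2}, {"dr": [0, 0, 0], "delta_pos": [0, 0, 0], "hand": 0.2}, {"dr": [0, 0, 0], "delta_pos": [0, 0, 0], "hand": -1}, {"dr": [0, 0, 0], "delta_pos": [0, 0, 0], "hand": -1}, {"dr": [0, 0, 0], "delta_pos": [0, 0, 0], "hand": -1}, {"dr": [0, 0, 0], "delta_pos": [0, 0, 0], "hand": -1}, {"dr": [0, 0, 0], "delta_pos": [0, 0, -25], "hand": -1}, {"dr": [0, 0, 3], "delta_pos": [0, 0, -30], "hand": -1}, {"dr": [0, 0, 3.5], "delta_pos": [0, 0, -28], "hand": -1}, {"dr": [0, 0, 0], "delta_pos": [21, -33, 0], "hand": -1}, {"dr": [0, 0, 0], "delta_pos": [21, -33, 0], "hand": -1}, {"dr": [0, 0, 0], "delta_pos": [21, -33, 0], "hand": -1}, {"dr": [0, 0, 0], "delta_pos": [21, -33, 0], "hand": -1}, {"dr": [0, 0, 0], "delta_pos": [21, -33, 0], "hand": -1}, {"dr": [0, 0, 0], "delta_pos": [21, -33, 0], "hand": -1}, {"dr": [0, 0, 0], "delta_pos": [21, -33, 0], "hand": -1}, {"dr": [0, 0, 0], "delta_pos": [21, -33, 0], "hand": -1}]'

```text
time_s: 18.68
eef_pos: [0.5628, 0.0148, 0.0647]
orientation: [179.2, -0.6, -4.0]
contact_force: [-0.8, -0.3, -0.9]
finger_gap: 0.023
```

```bash
python3 -c "
from h import *
state();go(575.2,40.7,-21,-3)
"
```

```text
t 18.68 tcp [562.8  14.8  64.7] rpy [179.2  -0.6  -4. ] gap 23.0 F [-0.8 -0.3 -0.9] q6 [-10.  18. 100.  -1.  61.  -6.]
delta [  9.7 -27.8  85.4] dr [ 0.8 -0.6 -1. ] q6 -6
```

Emit:
send_rows --moves '[{"dr": [0.8, -0.6, -1], "delta_pos": [3, -10, 5], "hand": -1}, {"dr": [0, 0, 0], "delta_pos": [1, -4, 15], "hand": -1}, {"dr": [0, 0, 0], "delta_pos": [0, 0, 15], "hand": -1}, {"dr": [0, 0, 0], "delta_pos": [0, 0, 8], "hand": -1}, {"dr": [0, 0, 0], "delta_pos": [0, 0, 0], "hand": -1}, {"dr": [0, 0, 0], "delta_pos": [0, 0, 0], "hand": -1}]'

```text
time_s: 19.18
eef_pos: [0.5731, 0.0365, 0.0218]
orientation: [-179.8, -0.3, -2.3]
contact_force: [0.2, 0.3, -0.5]
finger_gap: 0.0229
```

```bash
python3 -c "
from h import *
state();go(575.2,40.7,-21,-3)
"
```

```text
t 19.18 tcp [573.1  36.5  21.8] rpy [-179.8   -0.3   -2.3] gap 22.9 F [ 0.2  0.3 -0.5] q6 [-8. 23. 99.  0. 57. -6.]
delta [ 1.8 -4.1 42.8] dr [-0.2 -0.3  0.7] q6 -6
```

Emit:
send_rows --moves '[{"dr": [0, 0, 0], "delta_pos": [1, -2, 12], "hand": -1}, {"dr": [0, 0, 0], "delta_pos": [1, -2, 15], "hand": -1}, {"dr": [0, 0, 0], "delta_pos": [0, 0, 12], "hand": -1}, {"dr": [0, 0, 0], "delta_pos": [0, 0, 4], "hand": -1}, {"dr": [0, 0, 0], "delta_pos": [0, 0, 0], "hand": -1}, {"dr": [0, 0, 0], "delta_pos": [0, 0, 0], "hand": -0.25}, {"dr": [0, 0, 0], "delta_pos": [0, 0, 0], "hand": -0.25}, {"dr": [0, 0, 0], "delta_pos": [0, 0, 0], "hand": -0.25}, {"dr": [0, 0, 0], "delta_pos": [0, 0, -25], "hand": -0.25}, {"dr": [0, 0, 0], "delta_pos": [0, 0, -30], "hand": -0.25}, {"dr": [0, 0, 0], "delta_pos": [0, 0, -25], "hand": 0.2}, {"dr": [0, 0, 0], "delta_pos": [-20, -32, 0], "hand": 0.3}, {"dr": [0, 0, 0], "delta_pos": [-20, -32, 0], "hand": 0.3}, {"dr": [0, 0, 0], "delta_pos": [-20, -32, 0], "hand": 0.3}, {"dr": [0, 0, 0], "delta_pos": [-20, -32, 0], "hand": 0.3}, {"dr": [0, 0, 0], "delta_pos": [-20, -32, 0], "hand": 0.3}, {"dr": [0, 0, 0], "delta_pos": [-20, -32, 0], "hand": 0.3}, {"dr": [0, 0, 7.1], "delta_pos": [0, 0, 0], "hand": 0.3}, {"dr": [0, 0, 7.1], "delta_pos": [0, 0, 0], "hand": 0.3}, {"dr": [0, 0, 7.1], "delta_pos": [0, 0, 0], "hand": 0.3}]'

```text
time_s: 20.85
eef_pos: [0.4675, 0.2428, 0.0715]
orientation: [-179.1, -1.4, -24.7]
contact_force: [0.2, 0.3, 1.0]
finger_gap: 0.0558
```

```bash
python3 -c "
from h import *
state();go(463.7,238.2,-27,-47)
p,W,cal=grab('wrist','w4');blobs(p,W,box=(.4,.55,.15,.31))
p,W,cal=grab('top');blobs(p,W,.01,.021,(.48,.62,-.1,.14))
"
```

```text
t 20.85 tcp [467.5 242.8  71.5] rpy [-179.1   -1.4  -24.7] gap 55.8 F [0.2 0.3 1. ] q6 [ 15.  12. 106.  -0.  59.  39.]
delta [-4.   7.4 98.3] dr [-1.2 -1.2 22.4] q6 39
ctr [463.9 238.1] size [40.  34.1] longaxis 42 pca 46 (1.13) zmed 11.1 max 13.2 rgb [42. 57. 80.]
ctr [578.8  89.8] size [24.  37.2] longaxis 173 pca 175 (1.50) zmed 15.2 max 20.9 rgb [99. 75. 42.]
ctr [575.7  40.1] size [35.8 24.7] longaxis 89 pca 85 (1.68) zmed 15.7 max 21.0 rgb [98. 74. 43.]
ctr [571.8 -62.1] size [32.3 29.8] longaxis 52 pca 88 (1.05) zmed 15.1 max 20.9 rgb [115. 112. 105.]
ctr [521.3  89.2] size [28.4 24. ] longaxis 89 pca 116 (1.38) zmed 15.4 max 21.0 rgb [70. 53. 31.]
ctr [520.9  50.2] size [24.4 40.3] longaxis 90 pca 83 (1.56) zmed 15.2 max 20.7 rgb [97. 73. 43.]
```

View pics/w4.png

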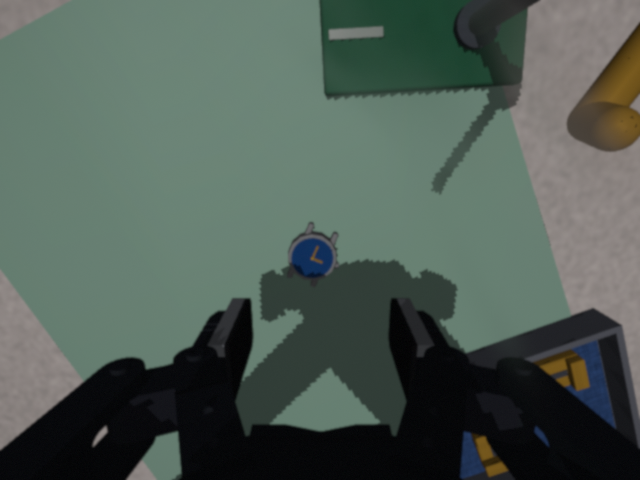

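All three holders are in the tray's left compartment. The blue watch is at (312,255), with its lug axis at about 42°.

Emit:
send_rows --moves '[{"dr": [-0.5, -0.5, 6], "delta_pos": [0, 0, 5], "hand": 0.3}, {"dr": [-0.5, -0.5, 6], "delta_pos": [0, 0, 15], "hand": 0.3}, {"dr": [0, 0, 6], "delta_pos": [0, 0, 15], "hand": 0.3}, {"dr": [0, 0, 4], "delta_pos": [0, 2, 15], "hand": 0.3}, {"dr": [0, 0, 0], "delta_pos": [0, 2, 10], "hand": 0.3}, {"dr": [0, 0, 0], "delta_pos": [0, 2, 0], "hand": 0.3}, {"dr": [0, 0, 0], "delta_pos": [0, 0, 0], "hand": 0.3}]'

```text
time_s: 21.53
eef_pos: [0.469, 0.2368, 0.0133]
orientation: [-179.5, -0.6, -45.7]
contact_force: [0.9, 0.3, -0.0]
finger_gap: 0.0553
```

```bash
python3 -c "
from h import *
state();go(463.9,238.1,-27,-48)
"
```

```text
t 21.53 tcp [469.  236.8  13.3] rpy [-179.5   -0.6  -45.7] gap 55.3 F [ 0.9  0.3 -0. ] q6 [ 14.  19. 107.  -0.  54.  60.]
delta [-4.9  3.1 40.2] dr [-0.5 -0.5  2.3] q6 60
```

Emit:
send_rows --newtons 40 --moves '[{"dr": [-0.5, -0.5, 1], "delta_pos": [-3, 2, 10], "hand": 0.3}, {"dr": [0, 0, 1], "delta_pos": [-2, 1, 14], "hand": 0.3}, {"dr": [0, 0, 0], "delta_pos": [0, 0, 12], "hand": 0.3}, {"dr": [0, 0, 0], "delta_pos": [0, 0, 5], "hand": 0.3}, {"dr": [0, 0, 0], "delta_pos": [0, 0, 0], "hand": 0.3}, {"dr": [0, 0, 0], "delta_pos": [0, 0, 0], "hand": -1}, {"dr": [0, 0, 0], "delta_pos": [0, 0, 0], "hand": -1}, {"dr": [0, 0, 0], "delta_pos": [0, 0, 0], "hand": -1}, {"dr": [0, 0, 0], "delta_pos": [0, 0, 0], "hand": -1}]'

```text
time_s: 22.28
eef_pos: [0.4668, 0.239, -0.0267]
orientation: [-179.7, -0.1, -47.3]
contact_force: [0.3, 0.2, -1.1]
finger_gap: 0.0299
```

```bash
python3 -c "
from h import *
state();go(519,-66,55,-3)
"
```

```text
t 22.28 tcp [466.8 239.  -26.7] rpy [-1.797e+02 -1.000e-01 -4.730e+01] gap 29.9 F [ 0.3  0.2 -1.1] q6 [ 14.  23. 107.  -0.  50.  61.]
delta [259.7 168.1 -81.8] dr [ -0.2  -0.2 -44.3] q6 61
```

Emit:
send_rows --moves '[{"dr": [0, 0, 0], "delta_pos": [0, 0, -25], "hand": -1}, {"dr": [0, 0, 0], "delta_pos": [0, 0, -30], "hand": -1}, {"dr": [0, 0, 0], "delta_pos": [0, 0, -28], "hand": -1}, {"dr": [0, 0, 0], "delta_pos": [32, 21, 0], "hand": -1}, {"dr": [0, 0, 0], "delta_pos": [32, 21, 0], "hand": -1}, {"dr": [0, 0, 0], "delta_pos": [32, 21, 0], "hand": -1}, {"dr": [0, 0, 0], "delta_pos": [32, 21, 0], "hand": -1}, {"dr": [0, 0, 0], "delta_pos": [32, 21, 0], "hand": -1}, {"dr": [0, 0, 0], "delta_pos": [32, 21, 0], "hand": -1}, {"dr": [0, 0, 0], "delta_pos": [32, 21, 0], "hand": -1}, {"dr": [0, 0, 0], "delta_pos": [32, 21, 0], "hand": -1}, {"dr": [0, 0, -7.1], "delta_pos": [0, 0, 0], "hand": -1}, {"dr": [0, 0, -7.1], "delta_pos": [0, 0, 0], "hand": -1}, {"dr": [0, 0, -7.1], "delta_pos": [0, 0, 0], "hand": -1}, {"dr": [0, 0, -7.1], "delta_pos": [0, 0, 0], "hand": -1}, {"dr": [0, 0, -7.1], "delta_pos": [0, 0, 0], "hand": -1}, {"dr": [0, 0, -7.1], "delta_pos": [0, 0, 0], "hand": -1}, {"dr": [0, 0, -3], "delta_pos": [0, 0, 0], "hand": -1}, {"dr": [0, 0, 0], "delta_pos": [0, 0, 0], "hand": -1}]'

```text
time_s: 23.87
eef_pos: [0.5256, -0.0809, 0.0704]
orientation: [179.7, -1.4, 0.1]
contact_force: [0.7, -0.4, -1.0]
finger_gap: 0.0299
```

```bash
python3 -c "
from h import *
state();go(519,-66,-22,-3)
"
```

```text
t 23.87 tcp [525.6 -80.9  70.4] rpy [ 1.797e+02 -1.400e+00  1.000e-01] gap 29.9 F [ 0.7 -0.4 -1. ] q6 [-22.  13. 106.   0.  60. -22.]
delta [ -8.9 -15.4  92.1] dr [ 0.3 -1.5  3.1] q6 -22
```

Emit:
send_rows --moves '[{"dr": [0.3, -1.5, 3], "delta_pos": [-3, -5, 10], "hand": -1}, {"dr": [0, 0, 0], "delta_pos": [-3, -5, 12], "hand": -1}, {"dr": [0, 0, 0], "delta_pos": [-1, -4, 12], "hand": -1}, {"dr": [0, 0, 0], "delta_pos": [0, 0, 10], "hand": -1}, {"dr": [0, 0, 0], "delta_pos": [0, 0, 0], "hand": -1}, {"dr": [0, 0, 0], "delta_pos": [0, 0, 0], "hand": -1}]'

```text
time_s: 24.37
eef_pos: [0.5208, -0.0669, 0.0259]
orientation: [180.0, -0.1, -3.5]
contact_force: [0.8, -0.2, -0.4]
finger_gap: 0.0298
```

```bash
python3 -c "
from h import *
state();go(519,-66,-22,-3)
"
```

```text
t 24.37 tcp [520.8 -66.9  25.9] rpy [ 1.8e+02 -1.0e-01 -3.5e+00] gap 29.8 F [ 0.8 -0.2 -0.4] q6 [-20.  18. 106.   0.  56. -17.]
delta [-1.9 -0.8 47.9] dr [ 0.  -0.1 -0.5] q6 -17
```

Emit:
send_rows --moves '[{"dr": [0, 0, 0], "delta_pos": [-1, 0, 12], "hand": -1}, {"dr": [0, 0, 0], "delta_pos": [-1, 0, 15], "hand": -1}, {"dr": [0, 0, 0], "delta_pos": [0, 0, 15], "hand": -1}, {"dr": [0, 0, 0], "delta_pos": [0, 0, 5], "hand": -1}, {"dr": [0, 0, 0], "delta_pos": [0, 0, 0], "hand": -1}, {"dr": [0, 0, 0], "delta_pos": [0, 0, 0], "hand": -0.05}, {"dr": [0, 0, 0], "delta_pos": [0, 0, 0], "hand": -0.05}, {"dr": [0, 0, 0], "delta_pos": [0, 0, 0], "hand": -0.05}, {"dr": [0, 0, 0], "delta_pos": [0, 0, -20], "hand": -0.05}, {"dr": [0, 0, 0], "delta_pos": [0, 0, -30], "hand": -0.05}, {"dr": [0, 0, 0], "delta_pos": [0, 0, -30], "hand": 0.3}, {"dr": [0, 0, 0], "delta_pos": [-6, 30, 0], "hand": 0.3}, {"dr": [0, 0, 0], "delta_pos": [-6, 30, 0], "hand": 0.3}, {"dr": [0, 0, 0], "delta_pos": [-6, 30, 0], "hand": 0.3}, {"dr": [0, 0, 0], "delta_pos": [-6, 30, 0], "hand": 0.3}, {"dr": [0, 0, 0], "delta_pos": [-6, 30, 0], "hand": 0.3}, {"dr": [0, 0, 3], "delta_pos": [-4, 20, 5], "hand": 0.3}, {"dr": [0, 0, 3], "delta_pos": [0, 0, 10], "hand": 0.3}, {"dr": [0, 0, 0], "delta_pos": [0, 0, 0], "hand": 0.3}]'

```text
time_s: 25.95
eef_pos: [0.4831, -0.2476, 0.0634]
orientation: [179.3, -1.7, -9.5]
contact_force: [-0.6, 0.6, -0.8]
finger_gap: 0.0553
```

```bash
python3 -c "
from h import *
state();go(473.4,-241.1,-28,-10)
p,W,cal=grab('wrist');blobs(p,W,box=(.4,.55,-.32,-.15));blobs(p,W,.011,.021,(.49,.62,-.1,0))
p,W,cal=grab('top');blobs(p,W,.01,.021,(.48,.62,-.1,.0))
"
```

```text
t 25.95 tcp [ 483.1 -247.6   63.4] rpy [179.3  -1.7  -9.5] gap 55.3 F [-0.6  0.6 -0.8] q6 [-40.  15. 105.   0.  59. -30.]
delta [-13.3  -5.9  90.9] dr [ 0.7 -1.7  0.5] q6 -30
ctr [ 473.6 -241. ] size [40.1 33.6] longaxis 80 pca 80 (1.14) zmed 11.1 max 13.8 rgb [93. 93. 93.]
ctr [571.3 -61.5] size [31.7 33.4] longaxis 153 pca 19 (1.04) zmed 14.9 max 20.9 rgb [113. 110. 104.]
ctr [521.4 -64.3] size [35.7 31.4] longaxis 77 pca 99 (1.07) zmed 15.0 max 20.2 rgb [46. 55. 71.]
```

Emit:
send_rows --moves '[{"dr": [0.7, -1.7, 0.5], "delta_pos": [-4, -2, 10], "hand": 0.3}, {"dr": [0, 0, 0], "delta_pos": [-4, -2, 14], "hand": 0.3}, {"dr": [0, 0, 0], "delta_pos": [-4, -2, 14], "hand": 0.3}, {"dr": [0, 0, 0], "delta_pos": [0, 0, 10], "hand": 0.3}, {"dr": [0, 0, 0], "delta_pos": [0, 0, 0], "hand": 0.3}, {"dr": [0, 0, 0], "delta_pos": [0, 0, 0], "hand": 0.3}]'

```text
time_s: 26.55
eef_pos: [0.478, -0.2372, 0.0202]
orientation: [179.8, -0.4, -9.0]
contact_force: [1.4, 0.2, -0.4]
finger_gap: 0.0558
```

```bash
python3 -c "
from h import *
state();go(473.6,-241,-28,-10)
"
```

```text
t 26.55 tcp [ 478.  -237.2   20.2] rpy [179.8  -0.4  -9. ] gap 55.8 F [ 1.4  0.2 -0.4] q6 [-39.  19. 106.   0.  55. -30.]
delta [-4.1  4.3 48.2] dr [ 0.2 -0.4  1. ] q6 -30
```

Emit:
send_rows --newtons 40 --moves '[{"dr": [0, 0, 0.5], "delta_pos": [-2, 2, 10], "hand": 0.3}, {"dr": [0, 0, 0.5], "delta_pos": [-2, 2, 15], "hand": 0.3}, {"dr": [0, 0, 0], "delta_pos": [0, 0, 15], "hand": 0.3}, {"dr": [0, 0, 0], "delta_pos": [0, 0, 6], "hand": 0.3}, {"dr": [0, 0, 0], "delta_pos": [0, 0, 1], "hand": 0.3}, {"dr": [0, 0, 0], "delta_pos": [0, 0, 0], "hand": -1}, {"dr": [0, 0, 0], "delta_pos": [0, 0, 0], "hand": -1}, {"dr": [0, 0, 0], "delta_pos": [0, 0, 0], "hand": -1}, {"dr": [0, 0, 0], "delta_pos": [0, 0, 0], "hand": -1}, {"dr": [0, 0, 0], "delta_pos": [0, 0, -25], "hand": -1}, {"dr": [0, 0, 0], "delta_pos": [0, 0, -30], "hand": -1}, {"dr": [0, 0, 0], "delta_pos": [0, 0, -28], "hand": -1}, {"dr": [0, 0, 0], "delta_pos": [1, -32, 0], "hand": -1}, {"dr": [0, 0, 0], "delta_pos": [1, -32, 0], "hand": -1}, {"dr": [0, 0, 0], "delta_pos": [1, -32, 0], "hand": -1}, {"dr": [0, 0, 0], "delta_pos": [1, -32, 0], "hand": -1}, {"dr": [0, 0, 0], "delta_pos": [1, -32, 0], "hand": -1}, {"dr": [0, 0, 0], "delta_pos": [1, -32, 0], "hand": -1}, {"dr": [0, 0, -4], "delta_pos": [1, -16, 0], "hand": -1}, {"dr": [0, 0, -3], "delta_pos": [0, 0, 0], "hand": -1}]'

```text
time_s: 28.22
eef_pos: [0.5259, -0.0343, 0.0685]
orientation: [179.1, -1.7, -3.0]
contact_force: [-0.1, -0.2, -1.2]
finger_gap: 0.0296
```

```bash
python3 -c "
from h import *
state();go(521.7,-17.5,-23,-3)
"
```

```text
t 28.22 tcp [525.9 -34.3  68.5] rpy [179.1  -1.7  -3. ] gap 29.6 F [-0.1 -0.2 -1.2] q6 [-16.  13. 107.  -1.  59. -13.]
delta [ -7.8 -18.   91. ] dr [ 0.9 -1.7 -0.1] q6 -13
```

Emit:
send_rows --moves '[{"dr": [0.9, -1.7, 0], "delta_pos": [-2, -6, 10], "hand": -1}, {"dr": [0, 0, 0], "delta_pos": [-2, -6, 14], "hand": -1}, {"dr": [0, 0, 0], "delta_pos": [-2, -5, 14], "hand": -1}, {"dr": [0, 0, 0], "delta_pos": [0, 0, 10], "hand": -1}, {"dr": [0, 0, 0], "delta_pos": [0, 0, 0], "hand": -1}, {"dr": [0, 0, 0], "delta_pos": [0, 0, 0], "hand": -1}]'

```text
time_s: 28.72
eef_pos: [0.5243, -0.0143, 0.0226]
orientation: [180.0, -0.4, -2.5]
contact_force: [-0.6, -0.5, -0.3]
finger_gap: 0.0295
```

```bash
python3 -c "
from h import *
state();go(521.7,-17.5,-23,-3)
"
```

```text
t 28.72 tcp [524.3 -14.3  22.6] rpy [180.   -0.4  -2.5] gap 29.5 F [-0.6 -0.5 -0.3] q6 [-15.  18. 107.   0.  55. -12.]
delta [-2.8  3.3 45.5] dr [ 0.  -0.4  0.5] q6 -12
```

Emit:
send_rows --moves '[{"dr": [0, 0, 0], "delta_pos": [-1, 2, 12], "hand": -1}, {"dr": [0, 0, 0], "delta_pos": [-2, 1, 15], "hand": -1}, {"dr": [0, 0, 0], "delta_pos": [0, 0, 14], "hand": -1}, {"dr": [0, 0, 0], "delta_pos": [0, 0, 4], "hand": -1}, {"dr": [0, 0, 0], "delta_pos": [0, 0, 0], "hand": -1}, {"dr": [0, 0, 0], "delta_pos": [0, 0, 0], "hand": -0.05}, {"dr": [0, 0, 0], "delta_pos": [0, 0, 0], "hand": -0.05}, {"dr": [0, 0, 0], "delta_pos": [0, 0, 0], "hand": -0.05}, {"dr": [0, 0, 0], "delta_pos": [0, 0, -20], "hand": -0.05}, {"dr": [0, 0, 0], "delta_pos": [0, 0, -30], "hand": -0.05}, {"dr": [0, 0, 0], "delta_pos": [0, 0, -30], "hand": 0.3}, {"dr": [0, 0, 0], "delta_pos": [-9, 36, 0], "hand": 0.3}, {"dr": [0, 0, 0], "delta_pos": [-9, 36, 0], "hand": 0.3}, {"dr": [0, 0, 0], "delta_pos": [-9, 36, 0], "hand": 0.3}, {"dr": [0, 0, 0], "delta_pos": [-9, 36, 0], "hand": 0.3}, {"dr": [0, 0, 0], "delta_pos": [-9, 36, 0], "hand": 0.3}, {"dr": [0, 0, 0], "delta_pos": [-9, 36, 0], "hand": 0.3}, {"dr": [0, 0, 0], "delta_pos": [-9, 36, 0], "hand": 0.3}, {"dr": [0, 0, 0], "delta_pos": [-9, 36, 0], "hand": 0.3}, {"dr": [0, 0, 0], "delta_pos": [-5, 20, 0], "hand": 0.3}]'

```text
time_s: 30.38
eef_pos: [0.4343, -0.3377, 0.0687]
orientation: [179.4, -1.5, -2.1]
contact_force: [0.9, -0.3, 0.2]
finger_gap: 0.0553
```

```bash
python3 -c "
from h import *
state();go(426,-348,-28,-3)
p,W,cal=grab('wrist');blobs(p,W,box=(.32,.55,-.45,-.15));
p,W,cal=grab('top');blobs(p,W,.008,.021,(.48,.62,-.1,.0))
"
```

```text
t 30.38 tcp [ 434.3 -337.7   68.7] rpy [179.4  -1.5  -2.1] gap 55.3 F [ 0.9 -0.3  0.2] q6 [-51.  15. 103.   1.  60. -49.]
delta [-10.4   9.6  96.6] dr [ 0.6 -1.5  0.9] q6 -49
ctr [ 428.5 -349.9] size [34.  39.8] longaxis 93 pca 93 (1.13) zmed 11.0 max 13.3 rgb [27. 28. 29.]
ctr [572.8 -61.6] size [42.1 32.9] longaxis 25 pca 2 (1.09) zmed 14.0 max 20.6 rgb [107. 104.  99.]
ctr [522.8 -16.7] size [33.3 31. ] longaxis 72 pca 101 (1.10) zmed 14.9 max 20.9 rgb [113. 110. 104.]
ctr [519.5 -69.2] size [34.6 32.1] longaxis 68 pca 114 (1.15) zmed 15.1 max 20.8 rgb [46. 54. 70.]
```

Emit:
send_rows --moves '[{"dr": [0.6, -1.5, -3], "delta_pos": [-2, 3, 10], "hand": 0.3}, {"dr": [0, 0, -2], "delta_pos": [-2, 3, 14], "hand": 0.3}, {"dr": [0, 0, 0], "delta_pos": [-1, 2, 14], "hand": 0.3}, {"dr": [0, 0, 0], "delta_pos": [0, 0, 10], "hand": 0.3}, {"dr": [0, 0, 0], "delta_pos": [0, 0, 0], "hand": 0.3}, {"dr": [0, 0, 0], "delta_pos": [0, 0, 0], "hand": 0.3}]'

```text
time_s: 30.98
eef_pos: [0.4303, -0.3453, 0.0201]
orientation: [179.9, -0.0, 2.9]
contact_force: [0.9, 0.1, 0.0]
finger_gap: 0.0556
```

```bash
python3 -c "
from h import *
state();go(428.5,-349.9,-28,3)
"
```

```text
t 30.98 tcp [ 430.3 -345.3   20.1] rpy [179.9  -0.    2.9] gap 55.6 F [0.9 0.1 0. ] q6 [-51.  21. 103.  -0.  56. -54.]
delta [-2.   4.5 48.1] dr [ 0.1 -0.  -0.1] q6 -54
```

Emit:
send_rows --newtons 40 --moves '[{"dr": [0, 0, 0], "delta_pos": [-1, 2, 10], "hand": 0.3}, {"dr": [0, 0, 0], "delta_pos": [-1, 2, 15], "hand": 0.3}, {"dr": [0, 0, 0], "delta_pos": [0, 0, 15], "hand": 0.3}, {"dr": [0, 0, 0], "delta_pos": [0, 0, 7], "hand": 0.3}, {"dr": [0, 0, 0], "delta_pos": [0, 0, 0], "hand": 0.3}, {"dr": [0, 0, 0], "delta_pos": [0, 0, 0], "hand": -1}, {"dr": [0, 0, 0], "delta_pos": [0, 0, 0], "hand": -1}, {"dr": [0, 0, 0], "delta_pos": [0, 0, 0], "hand": -1}, {"dr": [0, 0, 0], "delta_pos": [0, 0, 0], "hand": -1}, {"dr": [0, 0, 0], "delta_pos": [0, 0, -25], "hand": -1}, {"dr": [0, 0, 0], "delta_pos": [0, 0, -30], "hand": -1}, {"dr": [0, 0, 0], "delta_pos": [0, 0, -30], "hand": -1}, {"dr": [0, 0, 0], "delta_pos": [16, -33, 0], "hand": -1}, {"dr": [0, 0, 0], "delta_pos": [16, -33, 0], "hand": -1}, {"dr": [0, 0, 0], "delta_pos": [16, -33, 0], "hand": -1}, {"dr": [0, 0, 0], "delta_pos": [16, -33, 0], "hand": -1}, {"dr": [0, 0, 0], "delta_pos": [16, -33, 0], "hand": -1}, {"dr": [0, 0, 0], "delta_pos": [16, -33, 0], "hand": -1}, {"dr": [0, 0, 0], "delta_pos": [16, -33, 0], "hand": -1}, {"dr": [0, 0, 0], "delta_pos": [16, -33, 0], "hand": -1}]'

```text
time_s: 32.65
eef_pos: [0.5532, -0.0799, 0.0707]
orientation: [178.9, -1.1, 2.2]
contact_force: [0.5, -0.7, -0.9]
finger_gap: 0.0296
```

```bash
python3 -c "
from h import *
state();go(576,-16.4,-23,-3)
"
```

```text
t 32.65 tcp [553.2 -79.9  70.7] rpy [178.9  -1.1   2.2] gap 29.6 F [ 0.5 -0.7 -0.9] q6 [-20.  16. 101.  -1.  61. -22.]
delta [ 23.5 -64.3  93. ] dr [ 1.  -1.1  5.2] q6 -22
```

Emit:
send_rows --moves '[{"dr": [0.5, -0.5, 2], "delta_pos": [9, -22, 0], "hand": -1}, {"dr": [0.5, -0.5, 2], "delta_pos": [6, -20, 0], "hand": -1}, {"dr": [0, 0, 1], "delta_pos": [2, -8, 8], "hand": -1}, {"dr": [0, 0, 0], "delta_pos": [0, 0, 14], "hand": -1}, {"dr": [0, 0, 0], "delta_pos": [0, 0, 14], "hand": -1}, {"dr": [0, 0, 0], "delta_pos": [0, 0, 8], "hand": -1}, {"dr": [0, 0, 0], "delta_pos": [0, 0, 0], "hand": -1}, {"dr": [0, 0, 0], "delta_pos": [0, 0, 0], "hand": -1}]'

```text
time_s: 33.32
eef_pos: [0.5761, -0.0171, 0.0305]
orientation: [-180.0, -0.7, -2.4]
contact_force: [-0.3, 0.2, -0.3]
finger_gap: 0.03
```

```bash
python3 -c "
from h import *
state();go(576,-16.4,-23,-3)
"
```

```text
t 33.32 tcp [576.1 -17.1  30.5] rpy [-180.    -0.7   -2.4] gap 30.0 F [-0.3  0.2 -0.3] q6 [-14.  22.  99.   0.  58. -11.]
delta [-0.7 -0.6 53.5] dr [-0.  -0.7  0.6] q6 -11
```

Emit:
send_rows --moves '[{"dr": [0, 0, 0], "delta_pos": [0, 0, 12], "hand": -1}, {"dr": [0, -0.5, 0], "delta_pos": [0, 0, 15], "hand": -1}, {"dr": [0, 0, 0], "delta_pos": [0, 0, 15], "hand": -1}, {"dr": [0, 0, 0], "delta_pos": [0, 0, 9], "hand": -1}, {"dr": [0, 0, 0], "delta_pos": [0, 0, 2], "hand": -1}, {"dr": [0, 0, 0], "delta_pos": [0, 0, 0], "hand": -0.05}, {"dr": [0, 0, 0], "delta_pos": [0, 0, 0], "hand": -0.05}, {"dr": [0, 0, 0], "delta_pos": [0, 0, 0], "hand": -0.05}, {"dr": [0, 0, 0], "delta_pos": [0, 0, -20], "hand": -0.05}, {"dr": [0, 0, 0], "delta_pos": [0, 0, -35], "hand": -0.05}, {"dr": [0, 0, 0], "delta_pos": [0, 0, -35], "hand": -0.2}, {"dr": [0, 0, 0], "delta_pos": [0, 0, -20], "hand": -0.2}, {"dr": [0, 0, 0], "delta_pos": [-26, -6, 0], "hand": -0.2}, {"dr": [0, 0, 0], "delta_pos": [-26, -6, 0], "hand": -0.2}, {"dr": [0, 0, 0], "delta_pos": [-26, -6, 0], "hand": -0.2}, {"dr": [0, 0, 0], "delta_pos": [-26, -6, 0], "hand": -0.2}, {"dr": [0, 0, 0], "delta_pos": [-26, -6, 0], "hand": -0.2}, {"dr": [0, 0, 0], "delta_pos": [0, 0, 0], "hand": -0.2}]'

```text
time_s: 34.82
eef_pos: [0.4501, 0.0153, 0.0976]
orientation: [179.8, -1.4, -2.6]
contact_force: [0.3, 0.3, -0.6]
finger_gap: 0.0343
```

```bash
python3 -c "
from h import *
state()
p,W,cal=grab('wrist')
m=(W[...,2]>.014)&(W[...,2]<.032)&(abs(W[...,0]-.447)<.014)&(abs(W[...,1]-.02)<.06)
print('bar',rect(W[m][:,:2]),m.sum())
p,W,cal=grab('top','top1');o=ortho(p,cal,.42,.85,-.16,.16,.01,.7);cv2.imwrite('pics/o1.png',o[:,:,::-1])
z=W[...,2]
x,y=W[...,0],W[...,1]
m=(z>.016)&(z<.03)&(abs(x-.447)<.02)&(abs(y-.02)<.06);print('bar',rect(W[m][:,:2]),m.sum())
print([(a.round(3),c) for a,c in find('top','tray_pull',cal)[:1]])
blobs(p,W,.008,.021,(.48,.62,-.1,.13))
"
```

```text
t 34.82 tcp [450.1  15.3  97.6] rpy [179.8  -1.4  -2.6] gap 34.3 F [ 0.3  0.3 -0.6] q6 [-13.   1. 116.   0.  62. -11.]
bar (array([452.5,  17.1]), array([98.1, 21.3]), 86.6) 2426
bar (array([448.8,  59.5]), array([ 0.1, 11.6]), 89.1) 6
[(array([ 0.457,  0.507, -0.004]), 0.5)]
ctr [575.5  87.3] size [50.9 28. ] longaxis 5 pca 3 (1.79) zmed 14.0 max 20.8 rgb [88. 68. 42.]
ctr [578.  -17.2] size [32.2 33.4] longaxis 167 pca 157 (1.09) zmed 14.7 max 20.6 rgb [39. 38. 39.]
ctr [572.  -61.2] size [38.4 33.6] longaxis 8 pca 143 (1.16) zmed 14.4 max 21.0 rgb [102. 100.  95.]
ctr [574.5  40.1] size [37.7 27. ] longaxis 81 pca 98 (1.54) zmed 13.8 max 20.8 rgb [92. 70. 41.]
ctr [524.7  97.5] size [42.5 31.3] longaxis 79 pca 69 (1.29) zmed 14.3 max 20.9 rgb [88. 68. 42.]
ctr [530.9 -67.5] size [37.8 18.6] longaxis 80 pca 83 (2.12) zmed 14.3 max 21.0 rgb [40. 48. 62.]
```

View pics/o1.png

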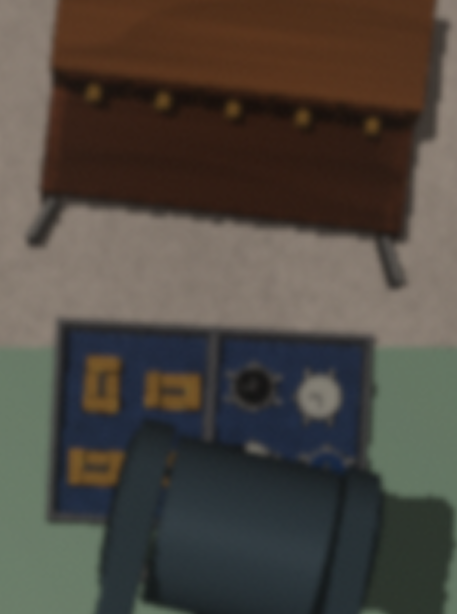

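Emit:
send_rows --moves '[{"dr": [0, -1.4, 0.5], "delta_pos": [-2, -1, 15], "hand": -0.39}, {"dr": [0, 0, 0], "delta_pos": [-1, -1, 20], "hand": -0.39}, {"dr": [0, 0, 0], "delta_pos": [0, 0, 20], "hand": -0.39}, {"dr": [0, 0, 0], "delta_pos": [0, 0, 10], "hand": -0.39}, {"dr": [0, 0, 0], "delta_pos": [0, 0, 0], "hand": -0.39}, {"dr": [0, 0, 0], "delta_pos": [0, 0, 0], "hand": -0.39}]'

```text
time_s: 35.47
eef_pos: [0.4654, 0.0114, 0.0361]
orientation: [179.5, -1.1, -3.3]
contact_force: [1.3, -0.1, 0.4]
finger_gap: 0.0261
```

```bash
python3 -c "
from h import *
state();go(447,17.5,-23,-3.4)
p,W,cal=grab('wrist','w5')
m=(W[...,2]>.017)&(W[...,2]<.032)&(abs(W[...,0]-.447)<.016)&(abs(W[...,1]-.02)<.06)
print('bar',rect(W[m][:,:2]),m.sum())
"
```

```text
t 35.47 tcp [465.4  11.4  36.1] rpy [179.5  -1.1  -3.3] gap 26.1 F [ 1.3 -0.1  0.4] q6 [-13.   9. 116.  -0.  54. -10.]
delta [-19.8  -5.5  58.7] dr [ 0.4 -1.1  0.1] q6 -10
bar (array([452.1,  18. ]), array([97.4, 21.7]), 90.0) 3297
```

View pics/w5.png

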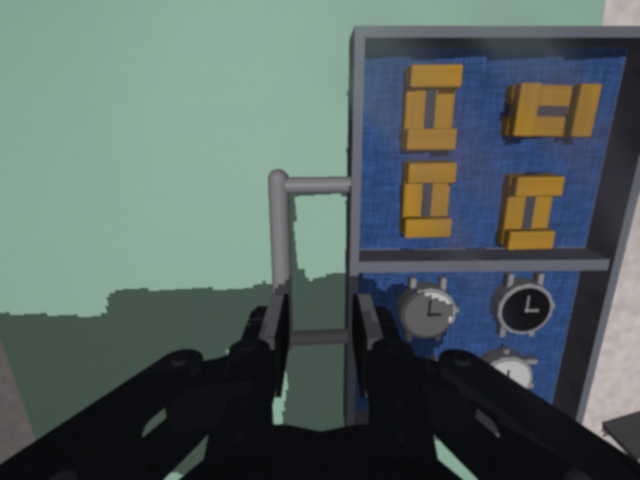

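Tray contents look good: four holders in one compartment, watches in the other. The bar is at (282,230), left of the fingers, so I need to shift x by −18 mm before descending.

Emit:
send_rows --moves '[{"dr": [0.4, -1.1, 0], "delta_pos": [-6, -2, 0], "hand": -0.39}, {"dr": [0, 0, 0], "delta_pos": [-6, -2, 0], "hand": -0.39}, {"dr": [0, 0, 0], "delta_pos": [-5, -1, 0], "hand": -0.39}, {"dr": [0, 0, 0], "delta_pos": [0, 0, 0], "hand": -0.39}, {"dr": [0, 0, 0], "delta_pos": [0, 0, 0], "hand": -0.39}]'

```text
time_s: 35.93
eef_pos: [0.4502, 0.0171, 0.0393]
orientation: [179.9, -0.2, -3.3]
contact_force: [-0.7, -0.4, 1.0]
finger_gap: 0.0259
```

```bash
python3 -c "
from h import *
state();go(447,17.5,-23,-3.4)
"
```

```text
t 35.93 tcp [450.2  17.1  39.3] rpy [179.9  -0.2  -3.3] gap 25.9 F [-0.7 -0.4  1. ] q6 [-13.   8. 117.  -0.  55. -10.]
delta [-3.5 -0.3 62.3] dr [ 0.1 -0.2  0.1] q6 -10
```

Emit:
send_rows --newtons 60 --moves '[{"dr": [0, 0, 0], "delta_pos": [-2, 0, 8], "hand": -0.39}, {"dr": [0, 0, 0], "delta_pos": [-1, 0, 12], "hand": -0.39}, {"dr": [0, 0, 0], "delta_pos": [0, 0, 12], "hand": -0.39}, {"dr": [0, 0, 0], "delta_pos": [0, 0, 12], "hand": -0.39}, {"dr": [0, 0, 0], "delta_pos": [0, 0, 12], "hand": -0.39}, {"dr": [0, 0, 0], "delta_pos": [0, 0, 6], "hand": -0.39}, {"dr": [0, 0, 0], "delta_pos": [0, 0, 0], "hand": -1}, {"dr": [0, 0, 0], "delta_pos": [0, 0, 0], "hand": -1}, {"dr": [0, 0, 0], "delta_pos": [0, 0, 0], "hand": -1}, {"dr": [0, 0, 0], "delta_pos": [0, 0, 0], "hand": -1}]'

```text
time_s: 36.77
eef_pos: [0.4473, 0.0172, -0.0251]
orientation: [179.9, -0.4, -3.3]
contact_force: [0.7, -0.8, -4.4]
finger_gap: 0.008
```

```bash
python3 -c "
from h import *
state()
c=np.array([762.4,-0.1]);u=np.array([np.cos(np.radians(6.4)),-np.sin(np.radians(6.4))])
for d in (105,155,190,200): q=c-u*d;print(d,q);go(q[0],q[1],-23,-6.4)
"
```

```text
t 36.77 tcp [447.3  17.2 -25.1] rpy [179.9  -0.4  -3.3] gap 8.0 F [ 0.7 -0.8 -4.4] q6 [-13.  15. 118.  -0.  46. -10.]
105 [658.05436849  11.60423788]
delta [210.8  -6.5  -0.6] dr [ 0.1 -0.4  3.1] q6 -10
155 [608.36597253  17.17768449]
delta [160.8  -9.2  -1. ] dr [ 0.1 -0.4  3.1] q6 -10
190 [573.58409536  21.07909712]
delta [125.9 -11.1  -1.2] dr [ 0.1 -0.4  3.1] q6 -10
200 [563.64641617  22.19378644]
delta [115.9 -11.6  -1.3] dr [ 0.1 -0.4  3.1] q6 -10
```

Emit:
send_rows --newtons 100 --moves '[{"dr": [0, 0, 0], "delta_pos": [4, -2, 0], "hand": -1}, {"dr": [0, 0, 0.8], "delta_pos": [8, -4, 0], "hand": -1}, {"dr": [0, 0, 0.8], "delta_pos": [8, -4, 0], "hand": -1}, {"dr": [0, 0, 0.8], "delta_pos": [8, -4, 0], "hand": -1}, {"dr": [0, 0, 0.8], "delta_pos": [6, -2, 0], "hand": -1}, {"dr": [0, 0, 0], "delta_pos": [0, 0, 0], "hand": -1}, {"dr": [0, 0, 0], "delta_pos": [0, 0, 0], "hand": -1}]'

```text
time_s: 37.35
eef_pos: [0.4668, 0.0299, -0.0248]
orientation: [179.5, 1.6, -6.5]
contact_force: [-1.2, -1.1, -3.4]
finger_gap: 0.0066
```

```bash
python3 -c "
from h import *
state();go(484,31.1,-25,-6.4)
p,W,cal=grab('top')
x,y,z=W[...,0],W[...,1],W[...,2]
m=((z>.019)&(z<.032)&(x>.52)&(x<.68)&(abs(y)<.16)).astype(np.uint8)
# tray rim rear edge fit
P=W[(m>0)&(x>.635)&(x<.675)]
P=P[(abs(P[:,1]-.02)<.09)];print(len(P),np.polyfit(P[:,1],P[:,0],1),np.degrees(np.arctan(np.polyfit(P[:,1],P[:,0],1)[0])))
hsv=cv2.cvtColor(p,cv2.COLOR_RGB2HSV)
b=(hsv[...,0]>100)&(hsv[...,0]<130)&(hsv[...,1]>100)&(z<.012)&(x>.5)&(x<.68)&(abs(y)<.16);print(rect(W[b][:,:2]))
b=(z>.042)&(z<.055)&(x>.66)&(x<.8)&(abs(y)<.15)
Q=W[b];print('roof front',[ (k,round(np.percentile(Q[abs(Q[:,1]-k)<.01][:,0],1),4)) for k in (-.1,-.05,0,.05,.1)], 'ysides',np.percentile(Q[:,1],[.5,99.5]))
"
```

```text
t 37.35 tcp [466.8  29.9 -24.8] rpy [179.5   1.6  -6.5] gap 6.6 F [-1.2 -1.1 -3.4] q6 [-10.  18. 114.  -1.  50.  -3.]
delta [16.9 -3.2 -0.3] dr [ 0.5  1.6 -0.1] q6 -3
110 [0.11231561 0.63687006] 6.408353536781451
(array([574.1,  18.8]), array([204.9, 123.7]), 84.1)
roof front [(-0.1, np.float64(0.6804)), (-0.05, np.float64(0.6862)), (0, np.float64(0.6921)), (0.05, np.float64(0.6979)), (0.1, np.float64(0.7038))] ysides [-0.11931652  0.12739165]
```

Emit:
send_rows --newtons 100 --moves '[{"dr": [0.3, 1, 0], "delta_pos": [6, -1.5, 0], "hand": -1}, {"dr": [0.2, 0.6, 0], "delta_pos": [12, -1.5, 0], "hand": -1}, {"dr": [0, 0, 0], "delta_pos": [14, 0, 0], "hand": -1}, {"dr": [0, 0, 0], "delta_pos": [14, 0, 0], "hand": -1}, {"dr": [0, 0, 0], "delta_pos": [14, 0, 0], "hand": -1}, {"dr": [0, 0, 0], "delta_pos": [12, 0, 0], "hand": -1}, {"dr": [0, 0, 0], "delta_pos": [8, 0, 0], "hand": -1}, {"dr": [0, 0, 0], "delta_pos": [0, 0, 0], "hand": -1}]'

```text
time_s: 38.07
eef_pos: [0.4973, 0.0314, -0.0243]
orientation: [-179.9, 6.2, -6.0]
contact_force: [4.9, -1.4, -1.6]
finger_gap: 0.0067
```

```bash
python3 -c "
from h import *
state()
c=np.array([762.4,-0.1]);a=np.radians(6.55);u=np.array([np.cos(a),-np.sin(a)]);q=c-u*105;go(q[0],q[1],-25,-6.55)
p,W,cal=grab('top')
x,y,z=W[...,0],W[...,1],W[...,2]
hsv=cv2.cvtColor(p,cv2.COLOR_RGB2HSV)
b=(hsv[...,0]>100)&(hsv[...,0]<130)&(hsv[...,1]>100)&(z<.012)&(x>.5)&(x<.72)&(abs(y)<.16);print(rect(W[b][:,:2]))
"
```

```text
t 38.07 tcp [497.3  31.4 -24.3] rpy [-179.9    6.2   -6. ] gap 6.7 F [ 4.9 -1.4 -1.6] q6 [-10.  24. 105.  -0.  57.  -4.]
delta [161.1   2.7 -16.9] dr [-0.   6.2  0.6] q6 -4
(array([608.8,  19.8]), array([207. , 122.6]), 84.7)
```

Emit:
send_rows --moves '[{"dr": [0, 3, 0], "delta_pos": [2, 0, 0], "hand": -1}, {"dr": [0, 3, 0], "delta_pos": [2, 0, 0], "hand": -1}, {"dr": [0, 2, 0.3], "delta_pos": [3, 0, 0], "hand": -1}, {"dr": [0, 2, 0.3], "delta_pos": [6, 0, 0], "hand": -1}, {"dr": [0, 2, 0], "delta_pos": [10, 0, 0], "hand": -1}, {"dr": [0, 2, 0], "delta_pos": [10, 0, 0], "hand": -1}]'

```text
time_s: 38.62
eef_pos: [0.5195, 0.0298, -0.0258]
orientation: [-179.8, -7.2, -6.5]
contact_force: [-10.0, 1.0, 5.2]
finger_gap: 0.0067
```

```bash
python3 -c "
from h import *
s=state();print(s['moment'])
go(658.1,11.9,-25,-6.55)
"
```

```text
t 38.62 tcp [519.5  29.8 -25.8] rpy [-179.8   -7.2   -6.5] gap 6.7 F [-10.    1.    5.2] q6 [-10.  19. 114.   1.  40.  -4.]
[ 0.02003546  1.88586574 -0.00614663]
delta [138.8   2.1  16.7] dr [-0.2 -7.2  0. ] q6 -4
```

Emit:
send_rows --moves '[{"dr": [0, -2, 0], "delta_pos": [8, 0, 0], "hand": -1}, {"dr": [0, -1.5, 0], "delta_pos": [12, 0, 0], "hand": -1}, {"dr": [0, -0.5, 0], "delta_pos": [14, 0, 0], "hand": -1}, {"dr": [0, 0, 0], "delta_pos": [14, 0, 0], "hand": -1}, {"dr": [0, 0, 0], "delta_pos": [14, 0, 0], "hand": -1}, {"dr": [0, 0, 0], "delta_pos": [14, 0, 0], "hand": -1}]'

```text
time_s: 39.12
eef_pos: [0.5132, 0.0303, -0.0267]
orientation: [179.8, 6.9, -5.6]
contact_force: [-52.6, -4.5, 59.1]
finger_gap: 0.0067
```

```bash
python3 -c "
from h import *
s=state();print(s['moment'])
go(658.1,11.9,-25,-6.55)
"
```

```text
t 39.12 tcp [513.2  30.3 -26.7] rpy [179.8   6.9  -5.6] gap 6.7 F [-52.6  -4.5  59.1] q6 [ -9.  26. 102.  -1.  58.  -3.]
[-0.1406623   8.79253924  0.09620258]
delta [144.7   4.2 -19.2] dr [0.2 6.9 1. ] q6 -3
```

Emit:
send_rows --moves '[{"dr": [0, 1, 0], "delta_pos": [-6, 0, -3], "hand": -1}, {"dr": [0, 1, 0], "delta_pos": [-4, 0, -2], "hand": -1}, {"dr": [0, 0, 0], "delta_pos": [0, 0, 0], "hand": -1}]'

```text
time_s: 39.37
eef_pos: [0.4988, 0.0319, -0.0215]
orientation: [179.9, 5.4, -5.5]
contact_force: [1.4, -0.2, -5.8]
finger_gap: 0.0072
```

```bash
python3 -c "
from h import *
s=state();print(s['moment'])
p,W,cal=grab('top','top2');o=ortho(p,cal,.5,.82,-.16,.16,.024,.45);cv2.imwrite('pics/o2.png',o[:,:,::-1])
x,y,z=W[...,0],W[...,1],W[...,2]
hsv=cv2.cvtColor(p,cv2.COLOR_RGB2HSV)
b=(hsv[...,0]>100)&(hsv[...,0]<130)&(hsv[...,1]>100)&(z<.012)&(x>.5)&(x<.72)&(abs(y)<.16);print(rect(W[b][:,:2]))
"
```

```text
t 39.37 tcp [498.8  31.9 -21.5] rpy [179.9   5.4  -5.5] gap 7.2 F [ 1.4 -0.2 -5.8] q6 [-10.  23. 106.  -1.  56.  -4.]
[-0.0613809   0.22787455 -0.0691367 ]
(array([609.3,  20.9]), array([206.8, 122.8]), 85.0)
```

View pics/o2.png

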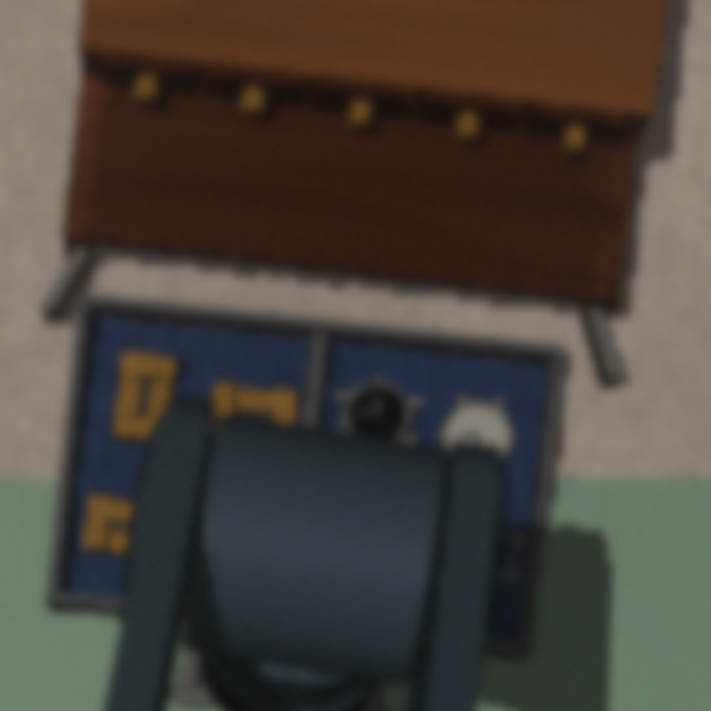

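The tray's rear-left corner is on the left cheek: it sits about 3 mm too far to +y and 1.5° short in yaw. I'll back off, square up, turn and retry.

Emit:
send_rows --moves '[{"dr": [0, 2, 0], "delta_pos": [-3, 0, 0], "hand": -1}, {"dr": [0, 2, 0], "delta_pos": [-3, 0, 0], "hand": -1}, {"dr": [0, 1.4, 0.5], "delta_pos": [-1, 0, 0], "hand": -1}, {"dr": [0, 0, 0.7], "delta_pos": [0, 1, 0], "hand": -1}, {"dr": [0, 0, 0.6], "delta_pos": [0, 0, 0], "hand": -1}, {"dr": [0, 0, 0], "delta_pos": [0, 0, 0], "hand": -1}, {"dr": [0, 0, 0], "delta_pos": [0, 0, 0], "hand": -1}]'

```text
time_s: 40.0
eef_pos: [0.4981, 0.0309, -0.0212]
orientation: [180.0, -0.8, -7.5]
contact_force: [-4.0, 1.0, -0.9]
finger_gap: 0.0066
```

```bash
cat >> h.py <<'E'
def tray():
    p,W,cal=grab('top');x,y,z=W[...,0],W[...,1],W[...,2]
    hsv=cv2.cvtColor(p,cv2.COLOR_RGB2HSV)
    b=(hsv[...,0]>100)&(hsv[...,0]<130)&(hsv[...,1]>100)&(z<.012)&(x>.45)&(x<.72)&(abs(y)<.16)
    c,s,a=rect(W[b][:,:2]);print('floor',c,s,a,'axis y there',round(-.1+(762.4-c[0])*.1155,1))
    P=W[(z>.02)&(z<.03)&(x>c[0]/1e3+.055)&(abs(y)<.11)&(x<c[0]/1e3+.09)]
    if len(P)>20: print('rear slope deg',-np.degrees(np.arctan(np.polyfit(P[:,1],P[:,0],1)[0])),len(P))
E
python3 -c "
from h import *
state();tray()"
```

```text
t 40.0 tcp [498.1  30.9 -21.2] rpy [180.   -0.8  -7.5] gap 6.6 F [-4.   1.  -0.9] q6 [-10.  20. 111.   0.  48.  -3.]
floor [605.4  20.7] [208.1 122.9] 86.6 axis y there 18.0
rear slope deg -2.7095238456855597 150
```

Emit:
send_rows --newtons 120 --moves '[{"dr": [0, -0.4, 0], "delta_pos": [-6, 0, 0], "hand": -1}, {"dr": [0, -0.4, 0], "delta_pos": [-8, 0, 0], "hand": -1}, {"dr": [0, 0, 0], "delta_pos": [-6, 0, 0], "hand": -1}, {"dr": [0, 0, 0.9], "delta_pos": [0, 0, 0], "hand": -1}, {"dr": [0, 0, 0.9], "delta_pos": [0, 0, 0], "hand": -1}, {"dr": [0, 0, 0.9], "delta_pos": [0, 0, 0], "hand": -1}, {"dr": [0, 0, 0.9], "delta_pos": [0, 0, 0], "hand": -1}, {"dr": [0, 0, 0], "delta_pos": [0, 0, 0], "hand": -1}, {"dr": [0, 0, 0], "delta_pos": [0, 0, 0], "hand": -1}]'

```text
time_s: 40.8
eef_pos: [0.4835, 0.0333, -0.0191]
orientation: [-180.0, -0.6, -11.3]
contact_force: [1.6, 3.1, -1.3]
finger_gap: 0.0064
```

```bash
python3 -c "
from h import *
state();tray()"
```

```text
t 40.8 tcp [483.5  33.3 -19.1] rpy [-180.    -0.6  -11.3] gap 6.4 F [ 1.6  3.1 -1.3] q6 [-10.  18. 113.  -0.  48.   1.]
floor [587.2  19.4] [205.4 123.3] 81.5 axis y there 20.1
rear slope deg -4.768315827317257 157
```

```bash
cat >> h.py <<'E'
def edge():
    for n in ('top','side'):
        p,W,cal=grab(n);x,y,z=W[...,0],W[...,1],W[...,2]
        hsv=cv2.cvtColor(p,cv2.COLOR_RGB2HSV)
        b=(hsv[...,0]>100)&(hsv[...,0]<130)&(hsv[...,1]>100)&(z<.01)&(x>.45)&(x<.74)&(abs(y)<.16)
        Q=W[b][:,:2]*1e3;yy=[];xx=[]
        for k in np.arange(-100,130,4.):
            q=Q[abs(Q[:,1]-k)<3]
            if len(q)>6: yy.append(k);xx.append(np.percentile(q[:,0],98))
        yy,xx=np.array(yy),np.array(xx);k=np.ones(len(yy),bool)
        for _ in range(4):
            f=np.polyfit(yy[k],xx[k],1);k=abs(xx-np.polyval(f,yy))<2.5
        print(n,'yaw %.1f'%-np.degrees(np.arctan(f[0])),'rear inner x at y0 %.1f'%f[1],k.sum(),len(yy),'floor y-range at rear',np.round(np.percentile(Q[Q[:,0]>f[1]-40][:,1],[.5,99.5])))
E
python3 -c "
from h import *
edge()"
```

```text
top yaw -8.1 rear inner x at y0 644.7 49 54 floor y-range at rear [-88. 117.]
side yaw -89.3 rear inner x at y0 322.5 1 48 floor y-range at rear [-76. 123.]h.py:68: RankWarning: Polyfit may be poorly conditioned
  f=np.polyfit(yy[k],xx[k],1);k=abs(xx-np.polyval(f,yy))<2.5
h.py:68: RankWarning: Polyfit may be poorly conditioned
  f=np.polyfit(yy[k],xx[k],1);k=abs(xx-np.polyval(f,yy))<2.5
h.py:68: RankWarning: Polyfit may be poorly conditioned
  f=np.polyfit(yy[k],xx[k],1);k=abs(xx-np.polyval(f,yy))<2.5
```

Emit:
send_rows --moves '[{"dr": [0, -0.6, -0.6], "delta_pos": [0, 1.5, 0], "hand": -1}, {"dr": [0, 0, -0.6], "delta_pos": [0, 1, 0], "hand": -1}, {"dr": [0, 0, -0.5], "delta_pos": [0, 1, 0], "hand": -1}, {"dr": [0, 0, 0], "delta_pos": [6, -0.3, 0], "hand": -1}, {"dr": [0, 0, 0], "delta_pos": [8, -0.4, 0], "hand": -1}, {"dr": [0, 0, 0], "delta_pos": [4, -0.2, 0], "hand": -1}, {"dr": [0, 0, 0], "delta_pos": [0, 0, 0], "hand": -1}, {"dr": [0, 0, 0], "delta_pos": [0, 0, 0], "hand": -1}]'

```text
time_s: 41.62
eef_pos: [0.4948, 0.0278, -0.0217]
orientation: [-180.0, 0.9, -9.5]
contact_force: [-1.3, 2.0, -0.2]
finger_gap: 0.0061
```

```bash
python3 -W ignore -c "
from h import *
state();tray();edge()"
```

```text
t 41.62 tcp [494.8  27.8 -21.7] rpy [-180.     0.9   -9.5] gap 6.1 F [-1.3  2.  -0.2] q6 [-11.  20. 110.   0.  50.  -1.]
floor [600.1  14.4] [205.6 124.2] 81.6 axis y there 18.6
rear slope deg -4.81787313971093 177
top yaw -6.6 rear inner x at y0 657.3 31 54 floor y-range at rear [-93. 113.]
side yaw -7.0 rear inner x at y0 659.2 27 48 floor y-range at rear [-81. 111.]
```

Emit:
send_rows --moves '[{"dr": [0, 0.5, 0], "delta_pos": [0, -2, 0], "hand": -1}, {"dr": [0, 0.4, 0], "delta_pos": [2, -1.5, 0], "hand": -1}, {"dr": [0, 0, 0], "delta_pos": [8, -0.4, 0], "hand": -1}, {"dr": [0, 0, 0], "delta_pos": [10, -0.5, 0], "hand": -1}, {"dr": [0, 0, 0], "delta_pos": [8, -0.4, 0], "hand": -1}, {"dr": [0, 0, 0], "delta_pos": [0, 0, 0], "hand": -1}, {"dr": [0, 0, 0], "delta_pos": [0, 0, 0], "hand": -1}]'

```text
time_s: 42.35
eef_pos: [0.5188, 0.0284, -0.0232]
orientation: [179.9, 0.4, -9.6]
contact_force: [-4.7, -0.2, -0.1]
finger_gap: 0.0062
```

```bash
python3 -W ignore -c "
from h import *
state();tray();edge()"
```

```text
t 42.35 tcp [518.8  28.4 -23.2] rpy [179.9   0.4  -9.6] gap 6.2 F [-4.7 -0.2 -0.1] q6 [-10.  22. 107.  -0.  51.  -0.]
floor [624.5  13.7] [205.8 123.6] 81.5 axis y there 15.8
rear slope deg -8.41495792379019 154
top yaw -2.9 rear inner x at y0 677.7 14 54 floor y-range at rear [-93. 112.]
 ** On entry to DLASCL parameter number  4 had an illegal valueTraceback (most recent call last):
  File "<string>", line 3, in <module>
    state();tray();edge()
                   ~~~~^^
  File "h.py", line 68, in edge
    f=np.polyfit(yy[k],xx[k],1);k=abs(xx-np.polyval(f,yy))<2.5
    c, resids, rank, s = lstsq(lhs, rhs, rcond)
                         ~~~~~^^^^^^^^^^^^^^^^^
    x, resids, rank, s = _umath_linalg.lstsq(a, b, rcond,
                         ~~~~~~~~~~~~~~~~~~~^^^^^^^^^^^^^
                                             signature=signature)
                                             ^^^^^^^^^^^^^^^^^^^^
    raise LinAlgError("SVD did not converge in Linear Least Squares")
numpy.linalg.LinAlgError: SVD did not converge in Linear Least Squares
```

Emit:
send_rows --moves '[{"dr": [0, 0.3, -0.7], "delta_pos": [0, 0.5, 0], "hand": -1}, {"dr": [0, 0, -0.7], "delta_pos": [0, 0.5, 0], "hand": -1}, {"dr": [0, 0, -0.5], "delta_pos": [3, 0, 0], "hand": -1}, {"dr": [0, 0, 0], "delta_pos": [7, -0.1, 0], "hand": -1}, {"dr": [0, 0, 0], "delta_pos": [7, -0.1, 0], "hand": -1}, {"dr": [0, 0, 0], "delta_pos": [5, -0.1, 0], "hand": -1}, {"dr": [0, 0, 0], "delta_pos": [0, 0, 0], "hand": -1}]'

```text
time_s: 43.08
eef_pos: [0.5363, 0.0249, -0.0242]
orientation: [179.9, 0.5, -7.4]
contact_force: [-0.0, 0.1, -0.4]
finger_gap: 0.0066
```

```bash
python3 -W ignore -c "
from h import *
state();tray()
p,W,cal=grab('top');o=ortho(p,cal,.5,.82,-.16,.16,.024,.45);cv2.imwrite('pics/o3.png',o[:,:,::-1])"
```

```text
t 43.08 tcp [536.3  24.9 -24.2] rpy [179.9   0.5  -7.4] gap 6.6 F [-0.   0.1 -0.4] q6 [-10.  24. 105.  -0.  51.  -2.]
floor [642.5  13.8] [209.9 117.2] 85.1 axis y there 13.7
```

View pics/o3.png

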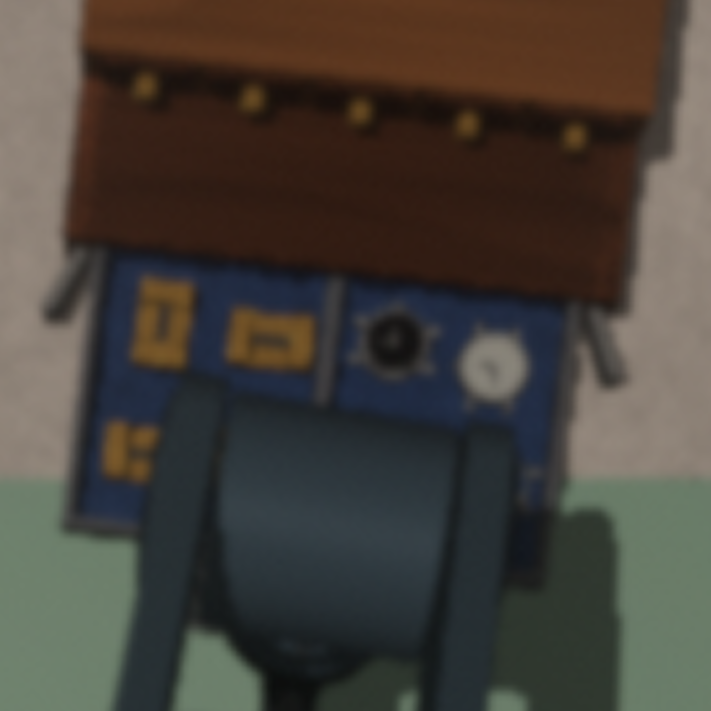

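The tray's rear is now inside the mouth between both cheeks, and the force is about zero. I'll push on.

Emit:
send_rows --moves '[{"dr": [0, 0.3, -0.2], "delta_pos": [5, 0, 0], "hand": -1}, {"dr": [0, 0, 0], "delta_pos": [9, 0, 0], "hand": -1}, {"dr": [0, 0, 0], "delta_pos": [10, 0, 0], "hand": -1}, {"dr": [0, 0, 0], "delta_pos": [10, 0, 0], "hand": -1}, {"dr": [0, 0, 0], "delta_pos": [10, 0, 0], "hand": -1}, {"dr": [0, 0, 0], "delta_pos": [8, 0, 0], "hand": -1}, {"dr": [0, 0, 0], "delta_pos": [0, 0, 0], "hand": -1}]'

```text
time_s: 43.77
eef_pos: [0.5675, 0.0219, -0.024]
orientation: [179.9, 2.8, -6.9]
contact_force: [3.4, -1.4, -1.1]
finger_gap: 0.0066
```

```bash
python3 -W ignore -c "
from h import *
s=state();tray();go(658,11.9,-24,-6.6)"
```

```text
t 43.77 tcp [567.5  21.9 -24. ] rpy [179.9   2.8  -6.9] gap 6.6 F [ 3.4 -1.4 -1.1] q6 [-10.  29.  98.  -0.  56.  -3.]
floor [656.1  13.3] [205.2  84.7] 83.6 axis y there 12.2
delta [90.9 -0.9 -4.3] dr [ 0.1  2.7 -0.3] q6 -3
```

Emit:
send_rows --moves '[{"dr": [0, 1.3, 0], "delta_pos": [4, 0, 0], "hand": -1}, {"dr": [0, 1, 0], "delta_pos": [9, 0, 0], "hand": -1}, {"dr": [0, 0.8, 0], "delta_pos": [10, 0, 0], "hand": -1}, {"dr": [0, 0.5, 0], "delta_pos": [10, 0, 0], "hand": -1}, {"dr": [0, 0.5, 0], "delta_pos": [10, 0, 0], "hand": -1}, {"dr": [0, 0.3, 0], "delta_pos": [8, 0, 0], "hand": -1}, {"dr": [0, 0, 0], "delta_pos": [0, 0, 0], "hand": -1}]'

```text
time_s: 44.4
eef_pos: [0.5895, 0.019, -0.0241]
orientation: [179.7, 1.7, -6.6]
contact_force: [5.0, -1.3, -1.2]
finger_gap: 0.0063
```

```bash
python3 -W ignore -c "
from h import *
s=state();go(658,11.9,-24,-6.6)"
```

```text
t 44.4 tcp [589.5  19.  -24.1] rpy [179.7   1.7  -6.6] gap 6.3 F [ 5.  -1.3 -1.2] q6 [-9. 30. 95. -0. 56. -3.]
delta [68.8 -0.8 -2.1] dr [0.3 1.7 0. ] q6 -3
```

Emit:
send_rows --moves '[{"dr": [0, 1, 0], "delta_pos": [6, 0, 0], "hand": -1}, {"dr": [0, 0.8, 0], "delta_pos": [10, 0, 0], "hand": -1}, {"dr": [0, 0.5, 0], "delta_pos": [10, 0, 0], "hand": -1}, {"dr": [0, 0.5, 0], "delta_pos": [10, 0, 0], "hand": -1}, {"dr": [0, 0.5, 0], "delta_pos": [10, 0, 0], "hand": -1}, {"dr": [0, 0.5, 0], "delta_pos": [10, 0, 0], "hand": -1}, {"dr": [0, 0.3, 0], "delta_pos": [8, 0, 0], "hand": -1}, {"dr": [0, 0, 0], "delta_pos": [0, 0, 0], "hand": -1}]'

```text
time_s: 45.07
eef_pos: [0.6227, 0.0145, -0.0242]
orientation: [179.5, 1.2, -6.3]
contact_force: [5.2, -1.8, -0.3]
finger_gap: 0.0062
```

```bash
python3 -W ignore -c "
from h import *
s=state();go(658,11.9,-24,-6.6)"
```

```text
t 45.07 tcp [622.7  14.5 -24.2] rpy [179.5   1.2  -6.3] gap 6.2 F [ 5.2 -1.8 -0.3] q6 [-9. 33. 91. -1. 57. -3.]
delta [35.3 -1.3 -1. ] dr [0.5 1.2 0.3] q6 -3
```

Emit:
send_rows --moves '[{"dr": [0, 1, 0], "delta_pos": [6, 0, 0], "hand": -1}, {"dr": [0, 0.6, 0], "delta_pos": [9, 0, 0], "hand": -1}, {"dr": [0, 0.5, 0], "delta_pos": [9, 0, 0], "hand": -1}, {"dr": [0, 0.5, 0], "delta_pos": [9, 0, 0], "hand": -1}, {"dr": [0, 0.5, 0], "delta_pos": [6, 0, 0], "hand": -1}, {"dr": [0, 0, 0], "delta_pos": [0, 0, 0], "hand": -1}]'

```text
time_s: 45.57
eef_pos: [0.6425, 0.0116, -0.0245]
orientation: [179.4, 0.3, -6.2]
contact_force: [3.9, -0.6, -0.5]
finger_gap: 0.0063
```

```bash
python3 -W ignore -c "
from h import *
s=state();go(658,11.9,-24,-6.6)
p,W,cal=grab('wrist','w6')
x,y,z=W[...,0],W[...,1],W[...,2]
a=np.radians(6.6);X=(x-.7624)*np.cos(a)-(y+.0001)*np.sin(a);Y=(x-.7624)*np.sin(a)+(y+.0001)*np.cos(a)
m=(z>.014)&(z<.025)&(X>-.12)&(X<-.055)&(abs(Y)<.1)
for k in (.02,.05,.07,.09):
  q=X[m&(abs(Y-k)<.008)&(z>.018)]
  r=X[(z>.042)&(z<.052)&(abs(Y-k)<.008)&(X<0)]
  print(k,len(q),np.round(np.percentile(q,[1,50,99])*1e3,1) if len(q) else '', 'roof front',np.round(np.percentile(r,1)*1e3,1) if len(r) else '')
"
```

```text
t 45.57 tcp [642.5  11.6 -24.5] rpy [179.4   0.3  -6.2] gap 6.3 F [ 3.9 -0.6 -0.5] q6 [-9. 35. 88. -1. 57. -3.]
delta [15.4 -2.  -0.6] dr [0.6 0.3 0.4] q6 -3
0.02 394 [-115.9  -84.4  -80.3] roof front -66.8
0.05 1223 [-119.2  -95.   -58.2] roof front -66.8
0.07 405 [-84.9 -84.5 -57.9] roof front -66.8
0.09 639 [-85.  -84.4 -57.7] roof front -66.8
```

View pics/w6.png

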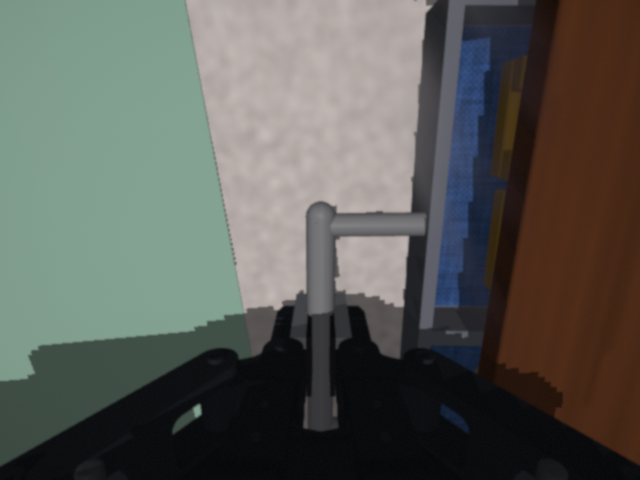

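The tray front is 17.7 mm proud of the cabinet front. I'll push the rest in small steps.

Emit:
send_rows --moves '[{"dr": [0, 0.5, 0], "delta_pos": [5, 0, 0], "hand": -1}, {"dr": [0, 0.6, 0], "delta_pos": [8, 0, 0], "hand": -1}, {"dr": [0, 0.5, 0], "delta_pos": [8, 0, 0], "hand": -1}, {"dr": [0, 0.5, 0], "delta_pos": [6, 0, 0], "hand": -1}, {"dr": [0, 0, 0], "delta_pos": [0, 0, 0], "hand": -1}, {"dr": [0, 0, 0], "delta_pos": [0, 0, 0], "hand": -1}]'

```text
time_s: 46.12
eef_pos: [0.6543, 0.0098, -0.0245]
orientation: [179.3, -0.0, -6.1]
contact_force: [-2.9, -1.0, 1.7]
finger_gap: 0.0062
```

```bash
cat >> h.py <<'E'
def flush():
    p,W,cal=grab('wrist')
    x,y,z=W[...,0],W[...,1],W[...,2]
    a=np.radians(6.6);X=(x-.7624)*np.cos(a)-(y+.0001)*np.sin(a);Y=(x-.7624)*np.sin(a)+(y+.0001)*np.cos(a)
    m=(z>.018)&(z<.027)&(X>-.092)&(X<-.055)
    for k in (-.09,-.07,.06,.07,.08,.09):
        q=X[m&(abs(Y-k)<.006)]; r=X[(z>.042)&(z<.052)&(abs(Y-k)<.006)&(X<0)]
        if len(q)>5 and len(r)>5: print(k,len(q),'wall %.1f roof %.1f'%(np.percentile(q,1)*1e3,np.percentile(r,1)*1e3))
E
python3 -W ignore -c "
from h import *
s=state();flush()"
```

```text
t 46.12 tcp [654.3   9.8 -24.5] rpy [179.3  -0.   -6.1] gap 6.2 F [-2.9 -1.   1.7] q6 [-9. 36. 87. -1. 58. -3.]
0.06 828 wall -73.3 roof -66.6
0.07 873 wall -73.4 roof -66.6
0.08 959 wall -73.4 roof -66.6
0.09 1016 wall -73.5 roof -66.6
```

6.7 mm to go.

Emit:
send_rows --moves '[{"dr": [0, 0.3, 0], "delta_pos": [4, 0, 0], "hand": -1}, {"dr": [0, 0.4, 0], "delta_pos": [5, 0, 0], "hand": -1}, {"dr": [0, 0.3, 0], "delta_pos": [5, 0, 0], "hand": -1}, {"dr": [0, 0, 0], "delta_pos": [0, 0, 0], "hand": -1}, {"dr": [0, 0, 0], "delta_pos": [0, 0, 0], "hand": -1}]'

```text
time_s: 46.58
eef_pos: [0.6579, 0.0091, -0.0246]
orientation: [179.2, 0.3, -6.0]
contact_force: [-3.8, -1.2, 0.8]
finger_gap: 0.0063
```

```bash
python3 -W ignore -c "
from h import *
s=state();flush()"
```

```text
t 46.58 tcp [657.9   9.1 -24.6] rpy [179.2   0.3  -6. ] gap 6.3 F [-3.8 -1.2  0.8] q6 [-9. 36. 86. -1. 58. -3.]
0.06 816 wall -69.5 roof -66.6
0.07 887 wall -69.5 roof -66.5
0.08 933 wall -69.6 roof -66.5
0.09 1028 wall -69.7 roof -66.5
```

Emit:
send_rows --moves '[{"dr": [0, 0.3, 0], "delta_pos": [4, 0, 0], "hand": -1}, {"dr": [0, 0.4, 0], "delta_pos": [5, 0, 0], "hand": -1}, {"dr": [0, 0.3, 0], "delta_pos": [4, 0, 0], "hand": -1}, {"dr": [0, 0, 0], "delta_pos": [0, 0, 0], "hand": -1}, {"dr": [0, 0, 0], "delta_pos": [0, 0, 0], "hand": -1}]'

```text
time_s: 47.05
eef_pos: [0.6606, 0.0086, -0.0245]
orientation: [179.2, 0.6, -5.9]
contact_force: [-3.2, -0.3, 0.7]
finger_gap: 0.006
```

```bash
python3 -W ignore -c "
from h import *
s=state();flush()"
```

```text
t 47.05 tcp [660.6   8.6 -24.5] rpy [179.2   0.6  -5.9] gap 6.0 F [-3.2 -0.3  0.7] q6 [-9. 37. 85. -1. 59. -3.]
0.06 650 wall -66.5 roof -66.5
0.07 727 wall -66.6 roof -66.5
0.08 805 wall -66.7 roof -66.5
0.09 880 wall -66.8 roof -66.5
```

Wall and roof front agree within 0.3 mm, so the tray is flush. Next I release the bar, lift, and go above the hook.

Emit:
send_rows --newtons 40 --moves '[{"dr": [0, 0, 0], "delta_pos": [0, 0, 0], "hand": -0.39}, {"dr": [0, 0, 0], "delta_pos": [0, 0, 0], "hand": -0.39}, {"dr": [0, 0, 0], "delta_pos": [0, 0, 0], "hand": -0.39}, {"dr": [0, 0, 0], "delta_pos": [0, 0, -15], "hand": -0.39}, {"dr": [0, 0, 0], "delta_pos": [0, 0, -30], "hand": -0.39}, {"dr": [0, 0, 0], "delta_pos": [0, 0, -40], "hand": 0}, {"dr": [0, 0, 0], "delta_pos": [0, 0, -40], "hand": 0}, {"dr": [0, 0, 0], "delta_pos": [0, 0, -40], "hand": 0}, {"dr": [0, 0, 0], "delta_pos": [0, 0, -40], "hand": 0}, {"dr": [0, 0, 0], "delta_pos": [0, 0, -40], "hand": 0}, {"dr": [0, 0, 0], "delta_pos": [-16, -35, -10], "hand": 0}, {"dr": [0, 0, 0], "delta_pos": [-16, -35, 0], "hand": 0}, {"dr": [0, 0, 0], "delta_pos": [-16, -35, 0], "hand": 0}, {"dr": [0, 0, 0], "delta_pos": [-16, -35, 0], "hand": 0}, {"dr": [0, 0, 0], "delta_pos": [-16, -35, 0], "hand": 0}, {"dr": [0, 0, 0], "delta_pos": [-16, -35, 0], "hand": 0}, {"dr": [0, 0, 0], "delta_pos": [-16, -35, 0], "hand": 0}, {"dr": [0, 0, 0], "delta_pos": [-14, -30, 0], "hand": 0}, {"dr": [0, 0, 0], "delta_pos": [0, 0, 0], "hand": 0}]'

```text
time_s: 48.68
eef_pos: [0.5675, 0.3135, 0.2436]
orientation: [179.7, 0.2, -5.6]
contact_force: [1.4, -0.6, 0.2]
finger_gap: 0.0428
```

```bash
cat >> h.py <<'E'
def hook(n='top'):
    p,W,cal=grab(n);x,y,z=W[...,0]*1e3,W[...,1]*1e3,W[...,2]*1e3
    r=np.hypot(x-601,y-323);m=(z>155)&(z<185)&(r<80)&(r>14)
    P=np.stack([x[m],y[m],z[m]],1)
    if len(P)<15: print(n,'few',len(P));return
    v=np.linalg.svd(P[:,:2]-P[:,:2].mean(0))[2][0];v=v if v@(P[:,:2].mean(0)-[601,323])>0 else -v
    print(n,'arm dir %.1f'%(np.degrees(np.arctan2(v[1],v[0]))%360),'mean',P.mean(0).round(1),'bearing %.1f'%(np.degrees(np.arctan2(P[:,1].mean()-323,P[:,0].mean()-601))%360),len(P),'rmax',r[m].max().round())
E
python3 -W ignore -c "
from h import *
s=state();hook('side');hook('wrist');hook('top');go(562,300.6,215,-60.2)"
```

```text
t 48.68 tcp [567.5 313.5 243.6] rpy [179.7   0.2  -5.6] gap 42.8 F [ 1.4 -0.6  0.2] q6 [19. 18. 78. -0. 84. 24.]
side arm dir 212.2 mean [564.9 297.9 168.5] bearing 214.8 76 rmax 72.0
wrist arm dir 212.7 mean [564.9 300.5 168.8] bearing 212.0 976 rmax 71.0
top few 2
delta [-7.1  7.5 28.5] dr [ 0.5 -0.  54.4] q6 24
```

Emit:
send_rows --moves '[{"dr": [0, 0, 7.1], "delta_pos": [0, 0, 0], "hand": 0}, {"dr": [0, 0, 7.1], "delta_pos": [0, 0, 0], "hand": 0}, {"dr": [0, 0, 7.1], "delta_pos": [0, 0, 0], "hand": 0}, {"dr": [0, 0, 7.1], "delta_pos": [0, 0, 0], "hand": 0}, {"dr": [0, 0, 7.1], "delta_pos": [0, 0, 0], "hand": 0}, {"dr": [0, 0, 7.1], "delta_pos": [0, 0, 0], "hand": 0}, {"dr": [0, 0, 7.1], "delta_pos": [0, 0, 0], "hand": 0}, {"dr": [0, 0, 2.5], "delta_pos": [3, 4, 10], "hand": 0}, {"dr": [0, 0, 0], "delta_pos": [4, 4, 15], "hand": 0}, {"dr": [0, 0, 0], "delta_pos": [3, 4, 15], "hand": 0}, {"dr": [0, 0, 0], "delta_pos": [0, 0, 10], "hand": 0}, {"dr": [0, 0, 0], "delta_pos": [0, 0, 0], "hand": 0}, {"dr": [0, 0, 0], "delta_pos": [0, 0, 0], "hand": 0}]'

```text
time_s: 49.92
eef_pos: [0.5794, 0.2692, 0.1914]
orientation: [179.9, -0.6, -60.2]
contact_force: [-0.7, 0.1, 0.7]
finger_gap: 0.0431
```

```bash
python3 -W ignore -c "
from h import *
s=state();go(563,298.8,119,-57.5)"
```

```text
t 49.92 tcp [579.4 269.2 191.4] rpy [179.9  -0.6 -60.2] gap 43.1 F [-0.7  0.1  0.7] q6 [15. 19. 83. -1. 78. 75.]
delta [-34.6  -0.6  72. ] dr [ 0.1 -0.6 -2.7] q6 75
```

Emit:
send_rows --moves '[{"dr": [0, -0.6, -1.5], "delta_pos": [-8, 0, 0], "hand": 0}, {"dr": [0, 0, -1.2], "delta_pos": [-10, 0, 0], "hand": 0}, {"dr": [0, 0, 0], "delta_pos": [-10, 0, 0], "hand": 0}, {"dr": [0, 0, 0], "delta_pos": [-6, 0, 0], "hand": 0}, {"dr": [0, 0, 0], "delta_pos": [0, 0, 0], "hand": 0}, {"dr": [0, 0, 0], "delta_pos": [0, 0, 0], "hand": 0}]'

```text
time_s: 50.42
eef_pos: [0.5617, 0.3024, 0.1948]
orientation: [-179.8, 0.0, -57.1]
contact_force: [1.1, -0.5, 0.6]
finger_gap: 0.0427
```

```bash
python3 -W ignore -c "
from h import *
s=state();hook('side');go(563,298.8,119,-57.5)"
```

```text
t 50.42 tcp [561.7 302.4 194.8] rpy [-179.8    0.   -57.1] gap 42.7 F [ 1.1 -0.5  0.6] q6 [18. 18. 83.  0. 78. 75.]
side arm dir 212.6 mean [563.9 297.4 168.4] bearing 214.6 73 rmax 72.0
delta [ 3.9  1.2 75.9] dr [-0.2  0.   0.4] q6 75
```

Emit:
send_rows --moves '[{"dr": [0, 0, 0.4], "delta_pos": [2, 1, 12], "hand": 0}, {"dr": [0, 0, 0], "delta_pos": [2, 0, 18], "hand": 0}, {"dr": [0, 0, 0], "delta_pos": [0, 0, 18], "hand": 0}, {"dr": [0, 0, 0], "delta_pos": [0, 0, 15], "hand": 0}, {"dr": [0, 0, 0], "delta_pos": [0, 0, 6], "hand": 0}, {"dr": [0, 0, 0], "delta_pos": [0, 0, 0], "hand": 0}, {"dr": [0, 0, 0], "delta_pos": [0, 0, 0], "hand": 0}]'

```text
time_s: 51.05
eef_pos: [0.5638, 0.2974, 0.1208]
orientation: [-179.7, -0.0, -57.7]
contact_force: [0.0, 1.1, -0.3]
finger_gap: 0.0424
```

```bash
python3 -W ignore -c "
from h import *
s=state();go(563,298.8,119,-57.5)"
```

```text
t 51.05 tcp [563.8 297.4 120.8] rpy [-179.7   -0.   -57.7] gap 42.4 F [ 0.   1.1 -0.3] q6 [17. 22. 87.  0. 70. 75.]
delta [-1.6 -0.1  1.8] dr [-0.3 -0.  -0.2] q6 75
```

Emit:
send_rows --moves '[{"dr": [0, 0, 5], "delta_pos": [-4, -0.3, 0], "hand": -0.3}, {"dr": [0, 0, 6], "delta_pos": [-5, -0.3, 0], "hand": -0.3}, {"dr": [0, 0, 6], "delta_pos": [-5, -0.3, 0], "hand": -0.3}, {"dr": [0, 0, 6], "delta_pos": [-5, -0.3, 0], "hand": -0.3}, {"dr": [0, 0, 6], "delta_pos": [-5, -0.3, 0], "hand": -0.3}, {"dr": [0, 0, 6], "delta_pos": [-5, -0.3, 0], "hand": -0.3}, {"dr": [0, 0, 0], "delta_pos": [0, 0, 0], "hand": -0.3}, {"dr": [0, 0, 0], "delta_pos": [0, 0, 0], "hand": -0.3}]'

```text
time_s: 51.72
eef_pos: [0.5607, 0.3249, 0.1268]
orientation: [-179.3, 0.2, -94.3]
contact_force: [0.1, -1.1, -0.1]
finger_gap: 0.0301
```

```bash
python3 -W ignore -c "
from h import *
s=state();hook('side');go(559.1,339.3,119,-111.3)"
```

```text
t 51.72 tcp [560.7 324.9 126.8] rpy [-179.3    0.2  -94.3] gap 30.1 F [ 0.1 -1.1 -0.1] q6 [ 20.  23.  85.  -0.  71. 114.]
side arm dir 185.2 mean [557.4 305.7 170.8] bearing 201.6 141 rmax 71.0
delta [-14.2   2.9   8. ] dr [-0.7  0.3 17. ] q6 114
```

Emit:
send_rows --moves '[{"dr": [-0.4, 0, 5], "delta_pos": [-4, 1, 2], "hand": -0.3}, {"dr": [-0.3, 0, 5], "delta_pos": [-4, 1, 2], "hand": -0.3}, {"dr": [0, 0, 5], "delta_pos": [-4, 0, 2], "hand": -0.3}, {"dr": [0, 0, 2], "delta_pos": [-2, 0, 1], "hand": -0.3}, {"dr": [0, 0, 0], "delta_pos": [0, 0, 0], "hand": -0.3}, {"dr": [0, 0, 0], "delta_pos": [0, 0, 0], "hand": -0.3}]'

```text
time_s: 52.27
eef_pos: [0.5638, 0.3373, 0.1232]
orientation: [-179.9, 0.3, -111.2]
contact_force: [-0.4, 0.2, -0.2]
finger_gap: 0.0296
```

```bash
python3 -W ignore -c "
from h import *
s=state();hook('side');go(559.1,339.3,119,-111.3)"
```

```text
t 52.27 tcp [563.8 337.3 123.2] rpy [-179.9    0.3 -111.2] gap 29.6 F [-0.4  0.2 -0.2] q6 [ 20.  25.  84.   0.  71. 132.]
side arm dir 215.9 mean [560.7 324.2 170.3] bearing 178.3 168 rmax 71.0
delta [-0.2  5.1  4.2] dr [-0.1  0.3  0.1] q6 132
```

Emit:
send_rows --newtons 20 --moves '[{"dr": [0, 0, 0], "delta_pos": [0, 0, 0], "hand": -1}, {"dr": [0, 0, 0], "delta_pos": [0, 0, 0], "hand": -1}, {"dr": [0, 0, 0], "delta_pos": [0, 0, 0], "hand": -1}, {"dr": [0, 0, 0], "delta_pos": [0, 0, 0], "hand": -1}, {"dr": [0, 0, 0], "delta_pos": [0, 0, 0], "hand": -1}]'

```text
time_s: 52.73
eef_pos: [0.5639, 0.3375, 0.1235]
orientation: [-179.9, 0.4, -110.9]
contact_force: [0.6, 0.4, -1.2]
finger_gap: 0.0071
```

```bash
python3 -W ignore -c "
from h import *
s=state();go(559.1,339.3,119,-111.3)"
```

```text
t 52.73 tcp [563.9 337.5 123.5] rpy [-179.9    0.4 -110.9] gap 7.1 F [ 0.6  0.4 -1.2] q6 [ 20.  25.  84.   0.  71. 131.]
delta [0.1 5.1 4.5] dr [-0.1  0.4  0.4] q6 131
```

Emit:
send_rows --moves '[{"dr": [0, 0, 0], "delta_pos": [0, 0, 0], "hand": -0.2}, {"dr": [0, 0, 0], "delta_pos": [0, 0, 0], "hand": -0.2}, {"dr": [0, 0, 0], "delta_pos": [0, 0, 0], "hand": -0.2}, {"dr": [0, 0, 0], "delta_pos": [0, 0, -15], "hand": -0.2}, {"dr": [0, 0, 0], "delta_pos": [0, 0, -35], "hand": -0.2}, {"dr": [0, 0, 0], "delta_pos": [0, 0, -35], "hand": 0}, {"dr": [0, 0, 0], "delta_pos": [0, 0, -25], "hand": 0}, {"dr": [0, 0, 0], "delta_pos": [0, 0, 0], "hand": 0}]'

```text
time_s: 53.4
eef_pos: [0.5613, 0.3349, 0.2345]
orientation: [179.8, 0.0, -110.9]
contact_force: [0.3, 0.5, 0.5]
finger_gap: 0.0428
```

```bash
python3 -W ignore -c "
from h import *
s=state();hook('wrist');hook('side');hook('top')
p,W,cal=grab('wrist');z=W[...,2]
m=((z>.006)&(z<.013)&(np.hypot(W[...,0]-.58,W[...,1]-.33)<.1)).astype(np.uint8);m=cv2.morphologyEx(m,cv2.MORPH_OPEN,np.ones((5,5)))
print('foot',rect(W[m>0][:,:2]))
p,W,cal=grab('side');x,y,z=W[...,0],W[...,1],W[...,2]
m=(np.hypot(x-.623,y+.317)<.03)&(z>.038)&(z<.075);P=W[m];print('loop side',rect(P[:,:2]),len(P),P.mean(0))
m=(np.hypot(x-.623,y+.317)<.035)&(z>.024)&(z<.037);print('cup',rect(W[m][:,:2]))
"
```

```text
t 53.4 tcp [561.3 334.9 234.5] rpy [ 179.8    0.  -110.9] gap 42.8 F [0.3 0.5 0.5] q6 [ 20.  19.  78.   0.  83. 131.]
wrist arm dir 160.2 mean [561.4 337.3 169. ] bearing 160.1 1045 rmax 71.0
side arm dir 161.0 mean [559.7 337.1 167.9] bearing 161.2 86 rmax 71.0
top few 7
foot (array([575.9, 333. ]), array([ 62.1, 114. ]), 68.7)
loop side (array([ 623.4, -318. ]), array([27.5,  5. ]), 58.9) 47 [ 0.62167576 -0.32231437  0.05845019]
cup (array([ 625.2, -316.9]), array([32.2, 31.1]), 72.1)
```

Hook bearing is 160.2° against the toe at 158.7°, about 0.03 rad off, which is fine. The loupe's loop plane lies along 59°. Moving to the loupe over the cabinet.

Emit:
send_rows --newtons 40 --moves '[{"dr": [0, 0, 0], "delta_pos": [35, -17, -3], "hand": 0.4}, {"dr": [0, 0, 0], "delta_pos": [35, -17, 0], "hand": 0.4}, {"dr": [0, 0, 0], "delta_pos": [35, -17, 0], "hand": 0.4}, {"dr": [0, 0, 0], "delta_pos": [35, -17, 0], "hand": 0.4}, {"dr": [0, 0, 0], "delta_pos": [35, -17, 0], "hand": 0.4}, {"dr": [0, 0, 0], "delta_pos": [35, -17, 0], "hand": 0.4}, {"dr": [0, 0, 0], "delta_pos": [35, -17, 0], "hand": 0.4}, {"dr": [0, 0, 0], "delta_pos": [35, -17, 0], "hand": 0.4}, {"dr": [0, 0, 0], "delta_pos": [35, -17, 0], "hand": 0.4}, {"dr": [0, 0, 0], "delta_pos": [35, -17, 0], "hand": 0.4}, {"dr": [0, 0, 0], "delta_pos": [35, -17, 0], "hand": 0.4}, {"dr": [0, 0, 0], "delta_pos": [35, -17, 0], "hand": 0.4}, {"dr": [0, 0, 0], "delta_pos": [35, -17, 0], "hand": 0.4}, {"dr": [0, 0, 0], "delta_pos": [35, -17, 0], "hand": 0.4}, {"dr": [0, 0, 0], "delta_pos": [35, -17, 0], "hand": 0.4}, {"dr": [0, 0, 5], "delta_pos": [20, -10, 0], "hand": 0.4}, {"dr": [0, 0, 5], "delta_pos": [0, 0, 0], "hand": 0.4}, {"dr": [0, 0, 0], "delta_pos": [0, 0, 0], "hand": 0.4}]'

```text
time_s: 55.15
eef_pos: [0.5948, -0.2943, 0.1893]
orientation: [176.3, -1.5, -121.0]
contact_force: [-0.0, 0.2, 0.3]
finger_gap: 0.06
```

```bash
cat >> h.py <<'E'
def loupe():
    p,W,cal=grab('wrist');x,y,z=W[...,0],W[...,1],W[...,2]
    b=np.hypot(x-.623,y+.317)<.04
    for nm,lo,hi in (('loop',.045,.075),('cup',.02,.037)):
        P=W[b&(z>lo)&(z<hi)]
        if len(P)>10: print(nm,rect(P[:,:2]),len(P),P.mean(0).round(4))
E
python3 -W ignore -c "
from h import *
s=state();loupe();go(623.4,-318,0,-121.1)
"
```

```text
t 55.15 tcp [ 594.8 -294.3  189.3] rpy [ 176.3   -1.5 -121. ] gap 60.0 F [-0.   0.2  0.3] q6 [-36.  25.  75.  -2.  83.  86.]
loop (array([ 625.7, -317.9]), array([28.6,  3.7]), 58.2) 190 [ 0.626  -0.3178  0.062 ]
cup (array([ 625.9, -317.8]), array([32.2, 31.8]), 59.7) 988 [ 0.6271 -0.3184  0.0324]
delta [  0.9 -49.2 186.2] dr [ 3.7 -1.5  0.3] q6 85
```

Emit:
send_rows --moves '[{"dr": [1.5, -0.7, 0.2], "delta_pos": [1, -8, 0], "hand": 0.4}, {"dr": [1.5, -0.7, 0.2], "delta_pos": [1, -12, 0], "hand": 0.4}, {"dr": [0.7, 0, 0], "delta_pos": [1, -11, 0], "hand": 0.4}, {"dr": [0, 0, 0], "delta_pos": [0, -4, 15], "hand": 0.4}, {"dr": [0, 0, 0], "delta_pos": [0, 0, 20], "hand": 0.4}, {"dr": [0, 0, 0], "delta_pos": [0, 0, 20], "hand": 0.4}, {"dr": [0, 0, 0], "delta_pos": [0, 0, 10], "hand": 0.4}, {"dr": [0, 0, 0], "delta_pos": [0, 0, 0], "hand": 0.4}, {"dr": [0, 0, 0], "delta_pos": [0, 0, 0], "hand": 0.4}]'

```text
time_s: 55.95
eef_pos: [0.6255, -0.3088, 0.1129]
orientation: [179.8, 0.1, -120.1]
contact_force: [-0.2, 0.0, -0.0]
finger_gap: 0.0599
```

```bash
python3 -W ignore -c "
from h import *
s=state();loupe();go(625.7,-317.8,-19,-121.5)
"
```

```text
t 55.95 tcp [ 625.5 -308.8  112.9] rpy [ 1.798e+02  1.000e-01 -1.201e+02] gap 59.9 F [-0.2  0.  -0. ] q6 [-36.  30.  77.   0.  73.  84.]
loop (array([ 626. , -317.9]), array([29.5,  3.8]), 59.2) 322 [ 0.6264 -0.3179  0.061 ]
cup (array([ 626.3, -317.5]), array([31.2, 32.7]), 27.8) 1426 [ 0.6288 -0.3195  0.0321]
delta [  7.9  -5.3 131.9] dr [0.2 0.1 1.4] q6 84
```

Emit:
send_rows --moves '[{"dr": [0, 0, 0.7], "delta_pos": [3, -2, 0], "hand": 0.4}, {"dr": [0, 0, 0.5], "delta_pos": [3, -2, 0], "hand": 0.4}, {"dr": [0, 0, 0], "delta_pos": [2, -1, 8], "hand": 0.4}, {"dr": [0, 0, 0], "delta_pos": [0, 0, 16], "hand": 0.4}, {"dr": [0, 0, 0], "delta_pos": [0, 0, 16], "hand": 0.4}, {"dr": [0, 0, 0], "delta_pos": [0, 0, 8], "hand": 0.4}, {"dr": [0, 0, 0], "delta_pos": [0, 0, 0], "hand": 0.4}, {"dr": [0, 0, 0], "delta_pos": [0, 0, 0], "hand": 0.4}]'

```text
time_s: 56.67
eef_pos: [0.6298, -0.3235, 0.0698]
orientation: [-179.5, -0.0, -121.4]
contact_force: [1.3, 0.4, 0.3]
finger_gap: 0.0598
```

```bash
python3 -W ignore -c "
from h import *
s=state();go(626,-317.8,-19,-121)
"
```

```text
t 56.67 tcp [ 629.8 -323.5   69.8] rpy [-179.5   -0.  -121.4] gap 59.8 F [1.3 0.4 0.3] q6 [-37.  34.  77.   0.  69.  85.]
delta [-2.9  7.  88.8] dr [-0.5 -0.  -0.4] q6 85
```

Emit:
send_rows --moves '[{"dr": [-0.5, 0, 0], "delta_pos": [-1.5, 3, 5], "hand": 0.4}, {"dr": [0, 0, 0], "delta_pos": [-1, 3, 12], "hand": 0.4}, {"dr": [0, 0, 0], "delta_pos": [0, 0, 14], "hand": 0.4}, {"dr": [0, 0, 0], "delta_pos": [0, 0, 14], "hand": 0.4}, {"dr": [0, 0, 0], "delta_pos": [0, 0, 14], "hand": 0.4}, {"dr": [0, 0, 0], "delta_pos": [0, 0, 12], "hand": 0.4}, {"dr": [0, 0, 0], "delta_pos": [0, 0, 6], "hand": 0.4}, {"dr": [0, 0, 0], "delta_pos": [0, 0, 0], "hand": 0.4}, {"dr": [0, 0, 0], "delta_pos": [0, 0, 0], "hand": 0.4}]'

```text
time_s: 57.42
eef_pos: [0.6256, -0.3177, -0.015]
orientation: [180.0, -0.0, -121.4]
contact_force: [-0.5, -0.2, 0.7]
finger_gap: 0.0598
```

```bash
python3 -W ignore -c "
from h import *
s=state();go(626,-317.8,-19,-121)
"
```

```text
t 57.42 tcp [ 625.6 -317.7  -15. ] rpy [ 180.    -0.  -121.4] gap 59.8 F [-0.5 -0.2  0.7] q6 [-37.  40.  79.  -0.  62.  85.]
delta [-0.1 -0.4  4. ] dr [ 0.  -0.  -0.4] q6 85
```

Emit:
send_rows --newtons 50 --moves '[{"dr": [0, 0, 0], "delta_pos": [0, 0, 0], "hand": -1}, {"dr": [0, 0, 0], "delta_pos": [0, 0, 0], "hand": -1}, {"dr": [0, 0, 0], "delta_pos": [0, 0, 0], "hand": -1}, {"dr": [0, 0, 0], "delta_pos": [0, 0, 0], "hand": -1}, {"dr": [0, 0, 0], "delta_pos": [0, 0, 0], "hand": -1}, {"dr": [0, 0, 0], "delta_pos": [0, 0, -10], "hand": -1}, {"dr": [0, 0, 0], "delta_pos": [0, 0, -25], "hand": -1}, {"dr": [0, 0, 0], "delta_pos": [0, 0, -35], "hand": -1}, {"dr": [0, 0, 0], "delta_pos": [0, 0, -35], "hand": -1}, {"dr": [0, 0, 0], "delta_pos": [0, 0, -35], "hand": -1}, {"dr": [0, 0, 0], "delta_pos": [0, 0, -35], "hand": -1}, {"dr": [0, 0, 0], "delta_pos": [0, 0, -35], "hand": -1}, {"dr": [0, 0, 0], "delta_pos": [0, 0, -25], "hand": -1}, {"dr": [0, 0, 0], "delta_pos": [0, 0, 0], "hand": -1}, {"dr": [0, 0, 0], "delta_pos": [0, 0, 0], "hand": -1}]'

```text
time_s: 58.67
eef_pos: [0.6256, -0.3174, 0.2408]
orientation: [-179.7, -0.1, -121.4]
contact_force: [0.1, -0.1, -2.2]
finger_gap: 0.0302
```

```bash
python3 -W ignore -c "
from h import *
s=state();go(502.2,358.6,240,-109.8)
"
```

```text
t 58.67 tcp [ 625.6 -317.4  240.8] rpy [-1.797e+02 -1.000e-01 -1.214e+02] gap 30.2 F [ 0.1 -0.1 -2.2] q6 [-37.  25.  70.  -0.  85.  85.]
delta [-512.6  457.7   -2.2] dr [ -0.3  -0.1 -11.6] q6 85
```

Emit:
send_rows --moves '[{"dr": [0, 0, 0], "delta_pos": [-15, 13, -2], "hand": -1}, {"dr": [0, 0, 0], "delta_pos": [-28, 25, -2], "hand": -1}, {"dr": [0, 0, 0], "delta_pos": [-28, 25, -2], "hand": -1}, {"dr": [0, 0, 0], "delta_pos": [-28, 25, -2], "hand": -1}, {"dr": [0, 0, 0], "delta_pos": [-28, 25, -2], "hand": -1}, {"dr": [0, 0, 0], "delta_pos": [-28, 25, -2], "hand": -1}, {"dr": [0, 0, 0], "delta_pos": [-28, 25, -2], "hand": -1}, {"dr": [0, 0, 0], "delta_pos": [-28, 25, -2], "hand": -1}, {"dr": [0, 0, 0], "delta_pos": [-28, 25, -2], "hand": -1}, {"dr": [0, 0, 0], "delta_pos": [-28, 25, -2], "hand": -1}, {"dr": [0, 0, 0], "delta_pos": [-28, 25, -2], "hand": -1}, {"dr": [0, 0, 0], "delta_pos": [-28, 25, -2], "hand": -1}, {"dr": [0, 0, 0], "delta_pos": [-28, 25, -2], "hand": -1}, {"dr": [0, 0, 0], "delta_pos": [-28, 25, -2], "hand": -1}, {"dr": [0, 0, 0], "delta_pos": [-28, 25, -2], "hand": -1}, {"dr": [0, 0, 0], "delta_pos": [-15, 13, 0], "hand": -1}, {"dr": [0, 0, 0], "delta_pos": [0, 0, 0], "hand": -1}, {"dr": [0, 0, 0], "delta_pos": [0, 0, 0], "hand": -1}]'

```text
time_s: 60.17
eef_pos: [0.5057, 0.2633, 0.2486]
orientation: [178.7, -0.9, -121.7]
contact_force: [-0.6, 0.6, -1.1]
finger_gap: 0.0298
```

```bash
python3 -W ignore -c "
from h import *
s=state();go(502.2,358.6,200,-109.8)
"
```

```text
t 60.17 tcp [505.7 263.3 248.6] rpy [ 178.7   -0.9 -121.7] gap 29.8 F [-0.6  0.6 -1.1] q6 [ 15.   9.  89.   0.  84. 137.]
delta [-80.   51.9  48.6] dr [  1.4  -0.7 -11.9] q6 137
```

Emit:
send_rows --moves '[{"dr": [0.7, -0.4, 0], "delta_pos": [-12, 8, 0], "hand": -1}, {"dr": [0.7, -0.3, 0], "delta_pos": [-20, 13, 0], "hand": -1}, {"dr": [0, 0, 0], "delta_pos": [-20, 13, 0], "hand": -1}, {"dr": [0, 0, 0], "delta_pos": [-18, 12, 0], "hand": -1}, {"dr": [0, 0, -3], "delta_pos": [-6, 4, 0], "hand": -1}, {"dr": [0, 0, -4.5], "delta_pos": [0, 0, 0], "hand": -1}, {"dr": [0, 0, -4], "delta_pos": [0, 0, 0], "hand": -1}, {"dr": [0, 0, 0], "delta_pos": [0, 0, 0], "hand": -1}, {"dr": [0, 0, 0], "delta_pos": [0, 0, 0], "hand": -1}]'

```text
time_s: 60.92
eef_pos: [0.5033, 0.346, 0.239]
orientation: [179.6, -0.9, -110.4]
contact_force: [0.2, -0.3, -1.3]
finger_gap: 0.0303
```

```bash
python3 -W ignore -c "
from h import *
s=state();hook('side');go(502.2,358.6,106.5,-109.8)
"
```

```text
t 60.92 tcp [503.3 346.  239. ] rpy [ 179.6   -0.9 -110.4] gap 30.3 F [ 0.2 -0.3 -1.3] q6 [ 24.  14.  84.  -0.  83. 134.]
side arm dir 159.8 mean [559.4 336.5 168.3] bearing 162.0 84 rmax 70.0
delta [-13.8   4.6 132.2] dr [ 0.4 -0.9 -0.7] q6 134
```

Emit:
send_rows --moves '[{"dr": [0.2, -0.5, -0.4], "delta_pos": [-4, 1.5, 0], "hand": -1}, {"dr": [0.2, -0.4, -0.3], "delta_pos": [-5, 1.5, 0], "hand": -1}, {"dr": [0, 0, 0], "delta_pos": [-4, 1.5, 5], "hand": -1}, {"dr": [0, 0, 0], "delta_pos": [0, 0, 15], "hand": -1}, {"dr": [0, 0, 0], "delta_pos": [0, 0, 18], "hand": -1}, {"dr": [0, 0, 0], "delta_pos": [0, 0, 18], "hand": -1}, {"dr": [0, 0, 0], "delta_pos": [0, 0, 18], "hand": -1}, {"dr": [0, 0, 0], "delta_pos": [0, 0, 18], "hand": -1}, {"dr": [0, 0, 0], "delta_pos": [0, 0, 18], "hand": -1}, {"dr": [0, 0, 0], "delta_pos": [0, 0, 12], "hand": -1}, {"dr": [0, 0, 0], "delta_pos": [0, 0, 4], "hand": -1}, {"dr": [0, 0, 0], "delta_pos": [0, 0, 0], "hand": -1}, {"dr": [0, 0, 0], "delta_pos": [0, 0, 0], "hand": -1}]'

```text
time_s: 62.05
eef_pos: [0.5053, 0.3627, 0.1071]
orientation: [-179.8, 0.3, -110.3]
contact_force: [-0.0, 0.4, -0.6]
finger_gap: 0.0306
```

```bash
cat >> h.py <<'E'
def hang():
    s=ctrl.read_state();t=np.array(s['eef_pos'])*1e3
    a=np.radians(160.2);e=np.array([np.cos(a),np.sin(a)]);n=np.array([-e[1],e[0]])
    d=t[:2]-[601.2,323.1];print('tcp r %.1f lateral %.1f'%(d@e,d@n))
    for nm in ('wrist','side'):
        p,W,cal=grab(nm);D=W[...,:2]*1e3-[601.2,323.1];r=D@e;l=D@n;z=W[...,2]*1e3
        u0=t[2]+15
        # loop wire pixels: near tcp, above cup
        m=(abs(r-d@e)<9)&(abs(l-d@n)<15)&(z>u0+38)&(z<u0+70)
        if m.sum()>5: print(nm,'loop r %.1f l %.1f..%.1f z max %.1f n %d'%(np.median(r[m]),l[m].min(),l[m].max(),np.percentile(z[m],97),m.sum()),'expect top',u0+66)
        m=(r>14)&(r<80)&(abs(l)<12)&(z>158)&(z<180)&(r<d@e-15)
        if m.sum()>5: print(nm,'arm lateral by r',[(k,round(np.median(l[m&(abs(r-k)<6)]),1)) for k in (25,40,55,68) if (m&(abs(r-k)<6)).sum()>3],'z top',np.percentile(z[m],[50,98]).round(1))
E
python3 -W ignore -c "
from h import *
s=state();hang();go(502.2,358.6,106.5,-109.8)
p,W,cal=grab('wrist','w7')
"
```

```text
t 62.05 tcp [505.3 362.7 107.1] rpy [-179.8    0.3 -110.3] gap 30.6 F [-0.   0.4 -0.6] q6 [ 25.  21.  90.   0.  68. 135.]
tcp r 103.7 lateral -4.7
wrist loop r 102.7 l -19.7..10.2 z max 187.9 n 2239 expect top 188.10445513420018
wrist arm lateral by r [(25, np.float64(0.0)), (40, np.float64(0.1)), (55, np.float64(0.1)), (68, np.float64(0.0))] z top [168.5 176.6]
side arm lateral by r [(25, np.float64(0.5)), (40, np.float64(0.5)), (55, np.float64(1.1)), (68, np.float64(1.6))] z top [167.5 176.8]
delta [5.2 1.9 1.3] dr [-0.3  0.4 -0.5] q6 135
```

View pics/w7.png

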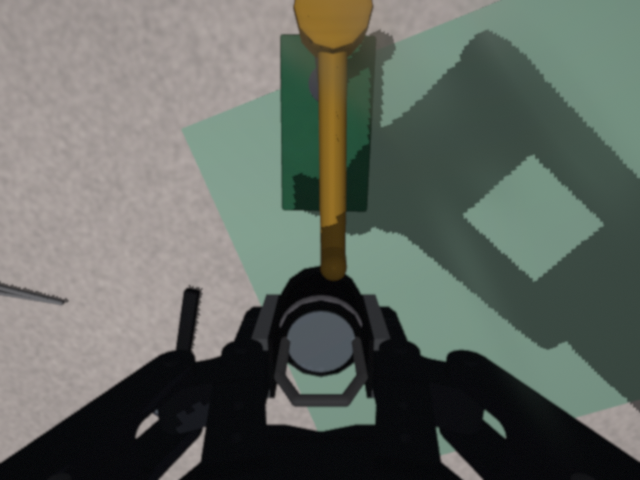

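The hook arm lines up with the foot and points at the loop. The loop centre (320) is left of the arm (333), so I need a 4.7 mm lateral shift, then straight in.

Emit:
send_rows --moves '[{"dr": [0, 0.3, -0.3], "delta_pos": [2.5, 0, 0], "hand": -1}, {"dr": [0, 0, -0.2], "delta_pos": [2.2, 0, 0], "hand": -1}, {"dr": [0, 0, 0], "delta_pos": [0, -5, 0], "hand": -1}, {"dr": [0, 0, 0], "delta_pos": [0, -5, 0], "hand": -1}, {"dr": [0, 0, 0], "delta_pos": [0, -4, 0], "hand": -1}, {"dr": [0, 0, 0], "delta_pos": [0, 0, 0], "hand": -1}, {"dr": [0, 0, 0], "delta_pos": [0, 0, 0], "hand": -1}]'

```text
time_s: 62.78
eef_pos: [0.5217, 0.3535, 0.1126]
orientation: [-179.4, 0.3, -109.7]
contact_force: [-0.2, 0.0, 0.1]
finger_gap: 0.0298
```

```bash
python3 -W ignore -c "
from h import *
s=state();hang()
"
```

```text
t 62.78 tcp [521.7 353.5 112.6] rpy [-179.4    0.3 -109.7] gap 29.8 F [-0.2  0.   0.1] q6 [ 23.  22.  89.  -0.  69. 133.]
tcp r 85.1 lateral -1.6
wrist loop r 84.7 l -16.6..13.3 z max 193.3 n 2241 expect top 193.59532579088096
wrist arm lateral by r [(25, np.float64(0.1)), (40, np.float64(0.1)), (55, np.float64(0.1)), (68, np.float64(0.2))] z top [168.5 176.5]
side arm lateral by r [(25, np.float64(1.4)), (40, np.float64(2.4)), (55, np.float64(0.8)), (68, np.float64(1.7))] z top [167.8 176.2]
```

Emit:
send_rows --moves '[{"dr": [-0.4, 0, 0], "delta_pos": [1, 0, 3], "hand": -1}, {"dr": [-0.2, 0, 0], "delta_pos": [0.5, 0, 3], "hand": -1}, {"dr": [0, 0, 0], "delta_pos": [0, 0, 1], "hand": -1}, {"dr": [0, 0, 0], "delta_pos": [0, 0, 0], "hand": -1}, {"dr": [0, 0, 0], "delta_pos": [0, -3, 0], "hand": -1}, {"dr": [0, 0, 0], "delta_pos": [0, -3, 0.5], "hand": -1}, {"dr": [0, 0, 0], "delta_pos": [0, -3, 0.5], "hand": -1}, {"dr": [0, 0, 0], "delta_pos": [0, 0, 0], "hand": -1}]'

```text
time_s: 63.55
eef_pos: [0.5291, 0.3488, 0.1027]
orientation: [179.9, 0.3, -109.7]
contact_force: [-0.3, -0.8, -0.3]
finger_gap: 0.0299
```

```bash
python3 -W ignore -c "
from h import *
s=state();hang()
"
```

```text
t 63.55 tcp [529.1 348.8 102.7] rpy [ 179.9    0.3 -109.7] gap 29.9 F [-0.3 -0.8 -0.3] q6 [ 23.  23.  88.   0.  69. 132.]
tcp r 76.6 lateral 0.2
wrist loop r 75.1 l -14.8..15.2 z max 183.5 n 2373 expect top 183.74102581052847
wrist arm lateral by r [(25, np.float64(0.1)), (40, np.float64(0.1)), (55, np.float64(0.1))] z top [168.3 169.9]
side arm lateral by r [(25, np.float64(0.9)), (40, np.float64(1.3)), (55, np.float64(1.3))] z top [167.5 170.9]
```

Emit:
send_rows --moves '[{"dr": [0, 0, 0], "delta_pos": [0, 0, -2], "hand": -1}, {"dr": [0, 0, 0], "delta_pos": [0, 0, -2], "hand": -1}, {"dr": [0, 0, 0], "delta_pos": [0, -3, 0], "hand": -1}, {"dr": [0, 0, 0], "delta_pos": [0, -5, 0.3], "hand": -1}, {"dr": [0, 0, 0], "delta_pos": [0, -5, 0.5], "hand": -1}, {"dr": [0, 0, 0], "delta_pos": [0, -3, 0.5], "hand": -1}, {"dr": [0, 0, 0], "delta_pos": [0, 0, 0], "hand": -1}]'

```text
time_s: 64.23
eef_pos: [0.5455, 0.3434, 0.1065]
orientation: [179.9, 0.3, -109.6]
contact_force: [0.1, 0.1, 0.6]
finger_gap: 0.0305
```

```bash
python3 -W ignore -c "
from h import *
s=state();hang()
"
```

```text
t 64.23 tcp [545.5 343.4 106.5] rpy [ 179.9    0.3 -109.6] gap 30.5 F [0.1 0.1 0.6] q6 [ 22.  24.  86.   0.  69. 131.]
tcp r 59.3 lateral -0.2
wrist loop r 58.1 l -15.2..14.8 z max 187.0 n 3491 expect top 187.47541387635692
wrist arm lateral by r [(25, np.float64(-0.0)), (40, np.float64(-0.0))] z top [168.3 169.8]
side arm lateral by r [(25, np.float64(1.4)), (40, np.float64(0.9))] z top [167.4 171.3]
```

Emit:
send_rows --moves '[{"dr": [0, 0, 0], "delta_pos": [0, -4, 0], "hand": -1}, {"dr": [0, 0, 0], "delta_pos": [0, -5, 0.3], "hand": -1}, {"dr": [0, 0, 0], "delta_pos": [0, -4, 0.5], "hand": -1}, {"dr": [0, 0, 0], "delta_pos": [0, -2, 0.5], "hand": -1}, {"dr": [0, 0, 0], "delta_pos": [0, 0, 3], "hand": -1}, {"dr": [0, 0, 0], "delta_pos": [0, 0, 4], "hand": -1}, {"dr": [0, 0, 0], "delta_pos": [0, 0, 4], "hand": -1}, {"dr": [0, 0, 0], "delta_pos": [0, 0, 1], "hand": -1}, {"dr": [0, 0, 0], "delta_pos": [0, 0, 0], "hand": -1}, {"dr": [0, 0, 0], "delta_pos": [0, 0, 0], "hand": -1}]'

```text
time_s: 65.17
eef_pos: [0.5606, 0.3381, 0.0918]
orientation: [179.9, 0.3, -109.6]
contact_force: [0.4, -1.2, 1.4]
finger_gap: 0.0301
```

```bash
python3 -W ignore -c "
from h import *
s=state();hang()
"
```

```text
t 65.17 tcp [560.6 338.1  91.8] rpy [ 179.9    0.3 -109.6] gap 30.1 F [ 0.4 -1.2  1.4] q6 [ 21.  26.  85.   0.  68. 130.]
tcp r 43.2 lateral -0.4
wrist loop r 41.9 l -15.4..14.6 z max 172.3 n 3224 expect top 172.75973094930532
wrist arm lateral by r [(25, np.float64(-0.0))] z top [168.3 169.8]
side arm lateral by r [(25, np.float64(0.5))] z top [167.5 170.1]
```

The loop is on the seat (r = 41.9 mm, wire just touching). Release slowly and withdraw upward.

Emit:
send_rows --moves '[{"dr": [0, 0, 0], "delta_pos": [0, 0, 0], "hand": -0.2}, {"dr": [0, 0, 0], "delta_pos": [0, 0, 0], "hand": -0.1}, {"dr": [0, 0, 0], "delta_pos": [0, 0, 0], "hand": 0.1}, {"dr": [0, 0, 0], "delta_pos": [0, 0, 0], "hand": 0.3}, {"dr": [0, 0, 0], "delta_pos": [0, 0, 0], "hand": 0.4}, {"dr": [0, 0, 0], "delta_pos": [0, 0, 0], "hand": 0.4}, {"dr": [0, 0, 0], "delta_pos": [0, 0, -6], "hand": 0.4}, {"dr": [0, 0, 0], "delta_pos": [0, 0, -10], "hand": 0.4}, {"dr": [0, 0, 0], "delta_pos": [0, 0, -15], "hand": 0.4}, {"dr": [0, 0, 0], "delta_pos": [0, 0, -20], "hand": 0.4}, {"dr": [0, 0, 0], "delta_pos": [0, 0, -25], "hand": 0.4}, {"dr": [0, 0, 0], "delta_pos": [0, 0, -30], "hand": 0.4}, {"dr": [0, 0, 0], "delta_pos": [0, 0, -30], "hand": 0.4}, {"dr": [0, 0, 0], "delta_pos": [0, 0, -20], "hand": 0.4}, {"dr": [0, 0, 0], "delta_pos": [0, 0, 0], "hand": 0.4}, {"dr": [0, 0, 0], "delta_pos": [0, 0, 0], "hand": 0.4}]'

```text
time_s: 66.6
eef_pos: [0.5594, 0.3373, 0.2613]
orientation: [179.9, 0.4, -109.6]
contact_force: [0.1, -0.1, -1.7]
finger_gap: 0.0598
```

```bash
python3 -W ignore -c "
from h import *
s=state();hook('wrist')
for n in ('wrist','side'):
    p,W,cal=grab(n,'f'+n)
    print(n,[(k,np.round(a,3).tolist(),round(c,2)) for k in ('loupe','loupe_loop','hook_tip') for a,c in find(n,k,cal)[:1]])
for k in ('watch0','holder0'): print(k,[(np.round(a,3).tolist(),round(c,2)) for a,c in find('side',k,cal)])
R,t,f,cx,cy=cal;c=R@[.57,.33,.1]+t;u=int(c[0]/c[2]*f+cx);v=int(c[1]/c[2]*f+cy)
A=cv2.resize(p[max(v-90,0):v+90,u-80:u+80,::-1],(480,540),interpolation=2)
cv2.imwrite('pics/fin.png',A)
flush()
"
```

```text
t 66.6 tcp [559.4 337.3 261.3] rpy [ 179.9    0.4 -109.6] gap 59.8 F [ 0.1 -0.1 -1.7] q6 [ 21.  18.  76.   0.  86. 130.]
wrist arm dir 160.4 mean [561.1 337.5 168.9] bearing 160.1 1030 rmax 71.0
wrist [('loupe', [0.554, 0.337, 0.105], 0.62), ('loupe_loop', [0.559, 0.333, 0.173], 0.82), ('hook_tip', [0.539, 0.348, 0.177], 0.78)]
side [('loupe', [0.558, 0.339, 0.109], 0.48), ('loupe_loop', [0.558, 0.338, 0.174], 0.77), ('hook_tip', [0.533, 0.349, 0.181], 0.71)]
watch0 []
holder0 []
```

View pics/fin.png

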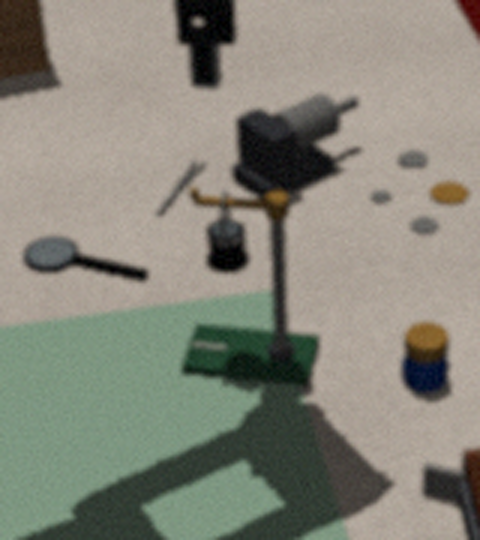

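The loupe hangs upright on the arm, the hook points along the toe, and no loose parts are left on the bench. Handing in.

```bash
python3 -c "
from cell import ctrl
print(ctrl.finish_job())"
```

```text
the job is handed in; nothing more can be done
None
```

The bench is put away and the job is handed in. The last reading before hand-in was at 66.6 s of the 210 s allowed.

- **Parts:** All six loose pieces (three watch heads, three holders) are in the tray, each in the compartment that already held its kind. The cameras saw every piece at floor height after it was placed. I could not see them again once the tray was under the roof.
- **Tray:** It is home in the bay, with the front wall within 0.3 mm of the cabinet front when I let go of the pull. I asked for the flush check again at the end, but the tray was out of the wrist camera's view and it gave no reading. The first push jammed on a cheek and the wrist force reached about 80 N, under the 120 N limit. I backed off, realigned and went in cleanly.
- **Hook:** The arm points at about 160.2° against the toe at 158.7°, so it is about 0.03 rad off.
- **Loupe:** I hung it after turning the hook. The last pictures show it hanging at the seat, with the top of the loop at about 173 mm and nothing touching it.
- **Bystanders:** I never handled the jar, clock or magnifier. The jar and magnifier show undisturbed in the last picture. The clock was not in that crop.
- **Disagreement:** The reported TCP height read about 31 mm lower than the real fingertips. My first grasp closed on air, and both the wrist and side cameras confirmed the offset, so I used their heights for everything after that.

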